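# Load the one-footed tier tray so that it stays level

### The job

Load the light clear tray that stands on one narrow foot, never letting it tip or slide: the glass jar goes in the middle bay, set down gently, and one of the two latched-shut pairs of nail nippers goes in each end bay, lying flat across the tray. Leave the pair that is sprung open, and everything else on the ledge, where it is.

Things in the scene. Friction and masses are not known exactly. Their poses are not given: they have to be found in the camera images.
- tray: light (130 g) loose clear plastic tray, 164 mm (its x) by 260 mm (y), on one central foot 110 mm (x) by 64 mm (y). Origin: centre of the foot's underside, on the ledge; z up. Tray floor's top at z 40 mm, its 4 mm thick rim's top at 54 mm. Two dividers along x (4 mm thick, 10 mm high, at y +40 and -40 mm) make a middle bay and two end bays. Nothing holds it down; its ends overhang the foot by 98 mm.
- bay_left (a point): centre of the floor of the end bay at the tray's +y end, on the tray floor; the bay is 86 mm (along the tray, y) by 156 mm (x). One pair of nippers in an end bay of the otherwise empty tray overbalances it. With the jar in the middle bay it carries one pair at one end (then a push of about 1 N more there rocks it), but not two at one end.
- bay_mid (a point): centre of the floor of the middle bay, on the tray floor, above the foot; the bay is 76 mm (along the tray, y) by 156 mm (x)
- bay_right (a point): centre of the floor of the end bay at the tray's -y end, on the tray floor; the same size and behaviour as the other end bay
- jar: squat round jar of amber glass with an aluminium screw lid, 58 mm in diameter (lid too), 58 mm tall with the lid the top 18 mm, 250 g, standing on the ledge. Origin: centre of its underside; z up.
- nippers_a: pliers-type nail nippers, bare steel, 130 mm long, 14 mm thick, 130 g, lying flat; latched shut: jaws closed, handles lying close together (38 mm wide at most) with a wire latch loop round their ends. Origin: underside, at the centre of mass, in the flat-sided shank (26 mm wide, 42 mm long), the place to grip. +x points to the jaws, tip 60 mm from the origin; tail 72 mm towards -x; z up.
- nippers_b: pliers-type nail nippers, bare steel, 130 mm long, 14 mm thick, 130 g, lying flat; latched shut: jaws closed, handles lying close together (38 mm wide at most) with a wire latch loop round their ends. Origin: underside, at the centre of mass, in the flat-sided shank (26 mm wide, 42 mm long), the place to grip. +x points to the jaws, tip 60 mm from the origin; tail 72 mm towards -x; z up.
- nippers_open: pliers-type nail nippers, bare steel, 130 mm long, 14 mm thick, 130 g, lying flat; SPRUNG OPEN: handles spread apart into a V about 70 mm wide, jaws gaping. Not to be loaded. Origin: underside, at the centre of mass, in the flat-sided shank (26 mm wide, 42 mm long), the place to grip. +x points to the jaws, tip 60 mm from the origin; tail 72 mm towards -x; z up.
- mug: loose bystander, origin centre of underside; stays where it is. Pink plastic mug, 80 mm in diameter, 92 mm tall.
- comb: loose bystander, origin centre of underside; stays where it is. Wooden wide-toothed comb, 180 mm long (x), 44 mm wide, 7 mm thick, lying flat.
- clipper: loose bystander, origin centre of underside; stays where it is. Steel lever nail clipper, 80 mm long (x), 14 mm wide, 16 mm high, lying flat. Not one of the nippers.
- pump_bottle: loose bystander, origin centre of underside; stays where it is. Small clear glass bottle with a white push dispenser head, 48 mm in diameter, 133 mm tall, spout to its -x.
- tin: loose bystander, origin centre of underside; stays where it is. Flat round metal tin, 70 mm in diameter, 24 mm tall.
Mind the look-alikes: they are no part of the job. What is shaped like the nippers_a but blue is not meant. There is more than one size of the jar; the job needs the smaller.

How it is judged:
At the end, for the whole second after the job is handed in: Jar upright on the middle bay's floor; one shut pair of nippers flat on the floor of each end bay, either way (origin within 33 mm of the bay centre along the tray, 30 mm across); tray level within 0.04 rad and within 30 mm of its first place; all at rest (((y of nippers_a in the frame of tray between 0.05 and 0.116 m and y of nippers_b in the frame of tray between -0.116 and -0.05 m) or (y of nippers_a in the frame of tray between -0.116 and -0.05 m and y of nippers_b in the frame of tray between 0.05 and 0.116 m)) and x of nippers_a in the frame of tray between -0.03 and 0.03 m and z of nippers_a in the frame of tray between 0.035 and 0.046 m and angle between each of nippers_a, nippers_b's own z axis and vertical below 0.12 rad and x of nippers_b in the frame of tray between -0.03 and 0.03 m and z of nippers_b in the frame of tray between 0.035 and 0.046 m and x of jar in the frame of tray between -0.055 and 0.055 m and y of jar in the frame of tray between -0.014 and 0.014 m and z of jar in the frame of tray between 0.035 and 0.045 m and angle between jar's own z axis and vertical below 0.08 rad and angle between tray's own z axis and vertical below 0.04 rad and distance of tray from where it was at the start of the episode below 0.03 m and linear speed of each of tray, jar, nippers_a, nippers_b below 0.02 m/s); the robot touches nothing.
It fails at once if the tray tips (more than 0.2 rad) (angle between tray's own z axis and vertical above 0.2 rad).
It fails at once if the tray slides more than 30 mm (distance of tray from where it was at the start of the episode above 0.03 m).
It fails at once if the jar is let fall (by more than some 13 mm: over 0.5 m/s out of the fingers) (linear speed of jar above 0.5 m/s and contact force between jar and the fingers below 0.1 N).
It fails at once if the jar is banged on the tray (over 100 N) (contact force between jar and tray above 100 N).
It fails at once if the open nippers or another bystander is moved by more than 30 mm (distance of any of nippers_open, mug, comb, clipper, pump_bottle, tin from where it was at the start of the episode above 0.03 m).
It also fails if it takes over 72 s, if anything falls off the work surface, if the arm or the gripper's body presses on something with over 40 N, if the wrist force passes 120 N, or if a joint passes its speed limit or range.

### The arm

A 7-joint arm with a two-finger parallel gripper is mounted at the origin on the work surface. World frame = base frame: x ahead of the robot, y to its left, z up, the work surface at z = 0. Lengths are in m, angles in rad, forces in N, time in s.
With the tool pointing down it reaches from about 0.425 to 0.925 m from the base axis. Payload 6.8 kg.
Tool frame: the origin (TCP) lies at the very end of the fingers, on their centre line; the grasp point (between the pads) lies 19 mm behind it (tcp_to_grasp is the distance from the TCP to the grasp point, in m); z points along the fingers, y is the direction in which the jaws open and shut (so a half turn about z gives the same grasp; the last joint's range is limited). The gripper opens to 85 mm and grips with 20 to 120 N. Pads are 22 mm wide; open, the fingers measure 114 mm over their backs; the gripper's body (76 mm by 85 mm) begins 54 mm behind the grasp point. The pads swing forward as they close: fully open they stand 13 mm farther back than shut.
Start: joints at [-1.457, 0.477, 0.022, 1.555, -0.011, 1.109, -0.083], TCP at [0.148, 0.658, 0.231] pointing down, gripper open.
Joint ranges: [-2.96, 2.96], [-0.34, 2.1], [-1.41, 1.46], [0.24, 2.44], [-1.37, 4.51], [0.17, 1.92], [-2.96, 2.96]. Speed limits (rad/s): [2.39, 2.39, 3.14, 3.14, 3.14, 3.14, 3.14].

### API

Orientations are given as a unit quaternion [w, x, y, z].
In Python, from station import * gives the robot as it stands.
- The arm moves only by the tool apply_moves, never from a script. Its argument "increments" is one flat list of numbers, 5 for each row, row after row: the finger opening in mm, from 0 to 85.4, then the shift along the tool's x, y, z in mm, then the turn about the tool's z in degrees. In form: [claw, tx, ty, tz, roll, claw, tx, ty, tz, roll, ...]. A call has 1 to 12 rows; each row shifts and turns the pose as measured when the row begins, along the tool's axes as they then stand; what a row does not reach is not made up. A row lasts 1/8 s, in which the tool goes at most 62.5 mm and 10.7 degrees, less where a joint would pass 70% of its speed; a pose out of reach is approached as far as the arm can. A call with a gripper value outside its range is refused whole. The fingers move at their own pace and stop on an object; "squeeze" is the grip in N (left out, the last holds). Time passes only in rows, so rows that do not move let the fingers close. It gives the time, the measured TCP pose, the force and the opening at its end, in the units of the state.
- get_obs(): the state, without advancing time (a new reading comes with each control period).
- read_camera(name): name is "side" or "top" or "wrist"; returns (picture, depth): 480x640x3 uint8, blue, green, red; 480x640 float32, m along the optical axis (not along the pixel's ray), 0 where there is no reading.
- get_calibration(name): a dict with "mtx" (3x3 intrinsics, pixels), "camera_from_world" (4x4, takes a point from world to camera coordinates); the wrist camera has in their place "T_tool_cam" (4x4, takes a point from camera to tool coordinates, whose origin is the TCP and whose axes are the flange's). Camera axes: x right, y down, z forward; pixel columns grow to the right and rows downward; lengths in m; the calibration is good to about 2 mm. The wrist camera is an equidistant fisheye: a pixel r from the principal point sees the ray r / f radians off the axis. A picture is of the moment at which its call begins: read the wrist's pose just before it. get_calibration takes no time and is no camera call.
- hand_in(): hands the job in, once; it reports no verdict.
Trained networks look in the newest picture that a camera, given by its name, has taken for a name from the list of things; names that differ only in an ending like _2 or _b are one class to them, and where a whole thing is asked for, a point or a joint stands for the part that bears it (a point fixed in the world has none). Each returns a list of dicts, best first, with "p" (0 to 1); they miss things now and then, are a little off and sometimes report something else, mostly with a low value. They report only what shows in the picture. A call takes as long as a camera call. They do not tell look-alikes from the thing itself.
- outline_of(camera, thing): "pixels" (480x640 bool, what is visible of it) and "extent" ([centre column, centre row, width, height] in pixels, round what is visible of it).
The state is a dict: "t": time; "q": joint angles; "joint_vel": joint speeds; "joint_torque": joint torques, N m; "eef_pos": TCP position; "tool_rot": TCP orientation; "contact_force": force on the tool from outside, world axes, zero at the start; "torque": the same for the moment, N m; "gripper_width": opening from 0.0 (shut) to 1.0 (fully open).
Only numpy, scipy, OpenCV 4.12 (cv2) and the standard library are available. Lean on these libraries where they do the work, as an engineer would, in place of code of your own. Each camera call takes 0.05 s, during which the arm holds its last target.

## Working session

There is one attempt and no reset: what is moved stays moved. The work goes in short steps, Python scripts to look and compute and a tool call to move; the robot and the scene stay as the last step left them, time stands still between calls to the robot, and variables do not carry over. Pictures are saved under pics/ and viewed, and the job is handed in when it is done.

Besides the shell and the picture viewer there is one more tool, called after "Emit:" as a command line: name --argument value ..., lists and objects as JSON in quotes. apply_moves: Moves the arm, as the interface text tells. Its arguments: {"type":"object","properties":{"increments":{"type":"array"},"squeeze":{"type":"number"}},"required":["increments"]}

```bash
ls; mkdir -p pics
cat > h.py <<'E'
from station import *
import numpy as np, cv2
def save(n,img): cv2.imwrite('pics/'+n+'.png',img)
def cloud(name,depth):
    c=get_calibration(name); K=np.array(c['mtx']); T=np.linalg.inv(np.array(c['camera_from_world']))
    v,u=np.mgrid[0:480,0:640]
    P=np.stack([(u-K[0,2])/K[0,0]*depth,(v-K[1,2])/K[1,1]*depth,depth],-1)
    return P@T[:3,:3].T+T[:3,3]
E
python3 - <<'E'
from h import *
print(get_obs())
for n in ['top','side','wrist']:
    im,d=read_camera(n); save(n+'0',im); np.save(n+'0.npy',d); print(get_calibration(n))
E
```

```text
pics
{'t': 0.0, 'q': array([-1.45708476,  0.47784382,  0.02231601,  1.55647018, -0.01151376,
        1.10930386, -0.08307976]), 'joint_vel': array([ 0.00032882,  0.00027203,  0.00066964,  0.0020717 , -0.00053963,
        0.00108836, -0.00123239]), 'joint_torque': array([-2.09317623e-04, -5.96438742e+01,  1.60765104e+00, -2.81200022e+01,
        1.23702458e-02,  9.25536908e-03, -2.65579292e-07]), 'eef_pos': array([0.14836203, 0.65787052, 0.23028804]), 'tool_rot': array([-4.52655136e-05,  1.10650396e-01,  9.93858938e-01, -9.47712873e-04]), 'contact_force': array([-1.17802913, -0.01456637,  0.6977888 ]), 'torque': array([-0.05611443, -0.00838233, -0.02407909]), 'gripper_width': 0.9987348963718105}
{'mtx': array([[585.01582677,   0.        , 316.34838695],
       [  0.        , 585.01582677, 238.21371028],
       [  0.        ,   0.        ,   1.        ]]), 'camera_from_world': array([[ 3.37358250e-04, -9.99993017e-01,  3.72172274e-03,
        -3.37383048e-02],
       [-9.80127147e-01, -1.06892998e-03, -1.98367420e-01,
         5.88413875e-01],
       [ 1.98370013e-01, -3.58084061e-03, 
[... 378 characters left out ...]
    [-0.33913473, -0.68404083, -0.64581405,  0.21003285],
       [ 0.27205651,  0.5858493 , -0.76339103,  1.41828467],
       [ 0.        ,  0.        ,  0.        ,  1.        ]])}
{'mtx': array([[371.64829954,   0.        , 318.00568227],
       [  0.        , 371.64829954, 241.10992394],
       [  0.        ,   0.        ,   1.        ]]), 'T_tool_cam': array([[ 3.71464202e-04, -9.65880394e-01, -2.58988275e-01,
         6.58662366e-02],
       [ 9.99999588e-01,  5.73359071e-04, -7.04017340e-04,
         5.10876486e-04],
       [ 8.28489822e-04, -2.58987907e-01,  9.65880209e-01,
        -1.42952910e-01],
       [ 0.00000000e+00,  0.00000000e+00,  0.00000000e+00,
         1.00000000e+00]])}
```

View pics/top0.png

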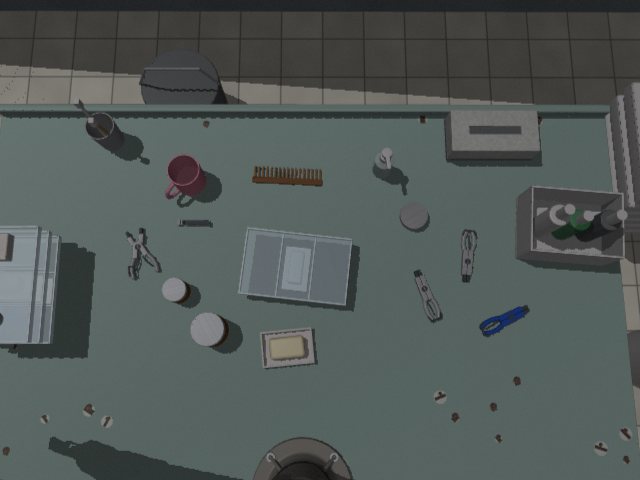

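View pics/side0.png

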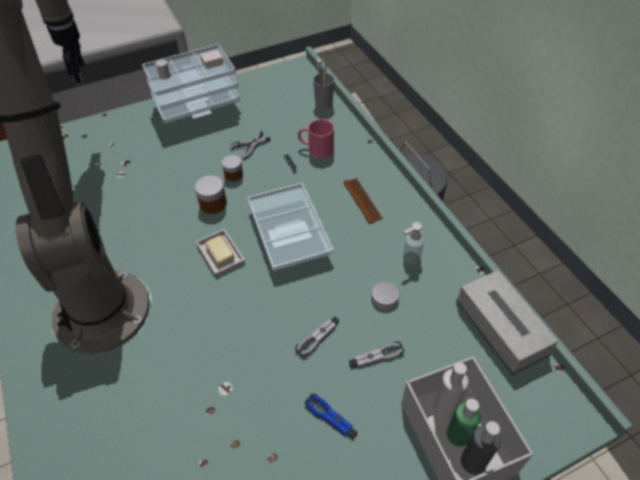

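Run:
```python
from h import *
for n in ['top']:
    for t in ['tray','jar','nippers_a','nippers_open','clipper']:
        for r in outline_of(n,t):
            print(n,t,round(r['p'],2),np.round(r['extent']))
d=np.load('top0.npy');P=cloud('top',d);np.save('P.npy',P)
z=P[...,2]; print(np.nanmin(z),np.nanmax(z))
zz=np.clip(z*1000/160*255,0,255).astype(np.uint8); save('z0',cv2.applyColorMap(zz,cv2.COLORMAP_JET))
```

```text
top tray 0.91 [293. 266. 119.  76.]
top jar 0.92 [210. 329.  35.  29.]
top jar 0.66 [175. 290.  26.  25.]
top nippers_a 0.81 [427. 297.  27.  51.]
top nippers_a 0.81 [505. 323.  52.  30.]
top nippers_a 0.63 [468. 256.  17.  52.]
top nippers_open 0.91 [143. 256.  40.  53.]
top clipper 0.68 [194. 226.  38.  10.]
-0.7844629238033309 1.4551293774662197
```

View pics/z0.png

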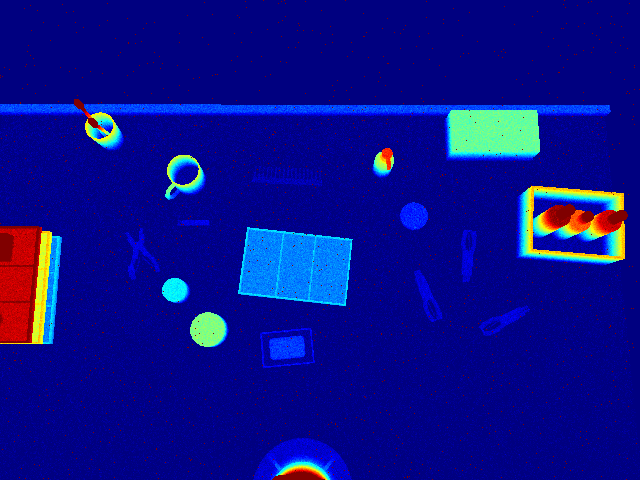

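```bash
cat > m.py <<'E'
from h import *
im=cv2.imread('pics/top0.png')
P=np.load('P.npy'); z=P[...,2]
def box(u0,u1,v0,v1):
    m=np.zeros(z.shape,bool); m[v0:v1,u0:u1]=1; return m
t=box(228,362,218,312)&(z>.036)&(z<.06)
pts=P[t][:,:2].astype(np.float32)
r=cv2.minAreaRect(pts*1000); print('tray',r, np.percentile(P[t][:,2],[5,50,95]))
for n,b in [('jar',(155,195,270,310)),('big',(185,235,305,355))]:
    m=box(*b)&(z>.03); h=np.percentile(z[m],90); m&=z>h-.008
    c,rr=cv2.minEnclosingCircle((P[m][:,:2]*1000).astype(np.float32)); print(n,h,P[m].mean(0),c,rr)
for n,b in [('n1',(405,450,262,328)),('n2',(455,485,225,288)),('blue',(472,535,300,342)),('open',(115,168,222,285)),('soap',(250,325,320,375)),('tin',(395,433,198,235)),('mug',(160,210,150,205)),('clipper',(170,215,212,235))]:
    m=box(*b)&(z>.006)&(z<.13)
    m=cv2.morphologyEx(m.astype(np.uint8),cv2.MORPH_OPEN,np.ones((2,2)))>0
    q=P[m]; c=q[:,:2].mean(0); w,v=np.linalg.eigh(np.cov(q[:,:2].T)); ax=v[:,1]
    s=(q[:,:2]-c)@ax; l=(q[:,:2]-c)@v[:,0]
    print(n,len(q),np.round(c,4),'ax',np.round(ax,3),'s',s.min().round(4),s.max().round(4),'w',np.ptp(l).round(4),'z',np.percentile(q[:,2],[50,95]).round(4), 'rect',cv2.minAreaRect((q[:,:2]*1000).astype(np.float32)))
    for a in np.arange(-.07,.07,.02):
        k=(s>=a)&(s<a+.02)
        if k.any(): print('  ',round(a,2),k.sum(),np.ptp(l[k]).round(3), (l[k].min()+l[k].max()).round(3)/2)
c=im[215:345,400:540]; save('crop1',cv2.resize(c,None,fx=5.5,fy=4.5,interpolation=cv2.INTER_CUBIC))
c=im[220:350,110:250]; save('crop2',cv2.resize(c,None,fx=5,fy=4.5,interpolation=cv2.INTER_CUBIC))
E
python3 m.py
```

```text
tray ((522.3779296875, 17.528579711914062), (260.5097961425781, 165.2076873779297), 83.6495132446289) [0.03712178 0.04157217 0.0538951 ]
jar 0.062281303002615696 [0.46197602 0.30446235 0.07158771] (387.655517578125, 154.3453369140625) 200.04632568359375
big 0.08387991704966569 [0.36784614 0.21853309 0.09636197] (343.04669189453125, 115.18852233886719) 148.14820861816406
n1 503 [ 0.4527 -0.3068] ax [-0.944 -0.331] s -0.0658 0.0651 w 0.3333 z [0.013  0.0188] rect ((414.1892395019531, -170.5549774169922), (130.78932189941406, 332.9590148925781), 15.825724601745605)
   -0.07 44 0.023 0.001
   -0.05 84 0.028 0.002
   -0.03 85 0.03 0.0015
   -0.01 88 0.031 0.002
   0.01 74 0.037 0.002
   0.03 67 0.332 -0.1455
   0.05 61 0.037 0.003
n2 493 [ 0.5529 -0.4143] ax [-0.993  0.122] s -0.0674 0.0651 w 0.0391 z [0.0126 0.0182] rect ((553.5416259765625, -416.7449951171875), (38.938411712646484, 131.18479919433594), 85.9345474243164)
   -0.07 64 0.035 0.001
   -0.05 65 0.039 0.001
   -0.03 63 0.037 0.0005
   -0.01 86 0.032 0.001
   0.01 89 0.03 0.0015
   0.03 82 0.03 0.0005
   0.05 44 0.019 0.0025
bl
[... 1312 characters left out ...]
   -0.03 177 0.064 0.001
   -0.01 209 0.069 -0.0
   0.01 180 0.062 0.0005
   0.03 16 0.019 -0.0035
mug 1025 [0.7454 0.2946] ax [-0.915 -0.402] s -0.0459 0.5323 w 0.183 z [0.048  0.0916] rect ((526.7213134765625, 172.83401489257812), (586.3046264648438, 114.16775512695312), 31.29472541809082)
   -0.05 307 0.065 0.01
   -0.03 135 0.088 0.001
   -0.01 75 0.103 -0.005
   0.01 283 0.107 -0.011
   0.03 224 0.09 -0.016
clipper 177 [0.6322 0.271 ] ax [0.655 0.756] s -0.4398 0.0408 w 0.0802 z [0.0133 0.0201] rect ((493.642578125, 125.69775390625), (481.4801025390625, 63.00721740722656), 46.797325134277344)
   -0.03 44 0.021 -0.019
   -0.01 58 0.025 -0.006
   0.01 54 0.031 0.011
   0.03 19 0.018 0.023
```

```bash
sleep 1; ls pics
```

```text
crop1.png
crop2.png
side0.png
top0.png
wrist0.png
z0.png
```

View pics/crop1.png

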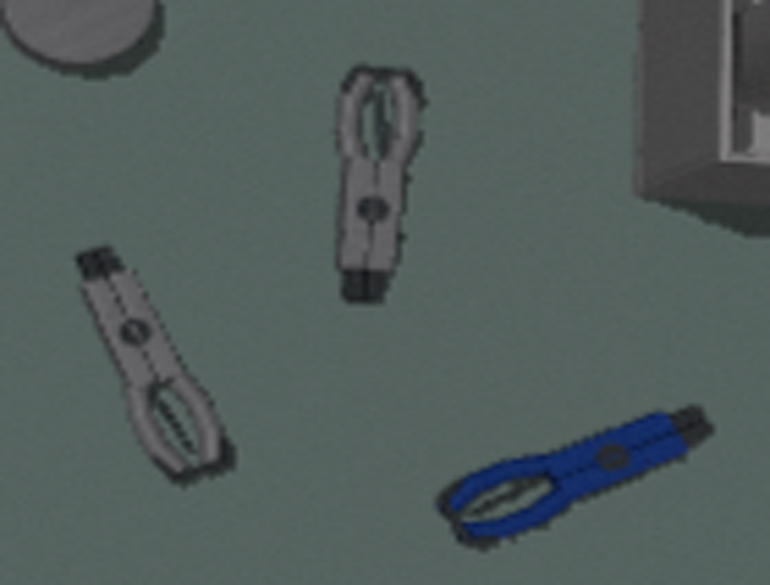

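View pics/crop2.png

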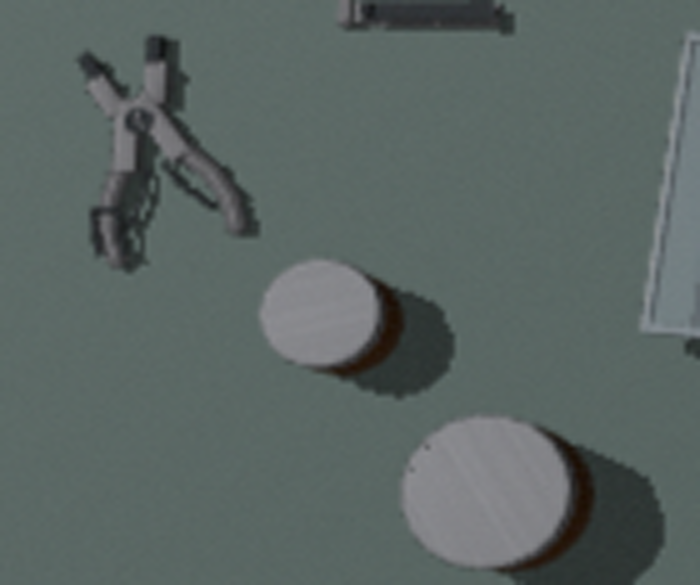

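Run:
```python
from h import *
P=np.load('P.npy'); z=P[...,2]
def box(u0,u1,v0,v1):
    m=np.zeros(z.shape,bool); m[v0:v1,u0:u1]=1; return m
for n,b,lo,hi in [('jar',(155,195,270,310),.052,.065),('big',(185,235,305,355),.072,.095),('rim',(228,362,218,312),.048,.06),('n1',(405,450,262,328),.006,.025),('n2',(455,485,225,288),.006,.025)]:
    m=box(*b)&(z>lo)&(z<hi)
    n_,lab,st,ce=cv2.connectedComponentsWithStats(m.astype(np.uint8),connectivity=8)
    k=1+st[1:,4].argmax(); q=P[lab==k]
    print(n,len(q),np.median(q[:,2]),q.mean(0).round(4),cv2.minEnclosingCircle((q[:,:2]*1000).astype(np.float32)),cv2.minAreaRect((q[:,:2]*1000).astype(np.float32)))
```

```text
jar 452 0.05842570261518565 [0.4635 0.3071 0.0585] ((463.955078125, 307.8966979980469), 29.536090850830078) ((463.3038635253906, 307.8999938964844), (55.50053787231445, 57.94880676269531), 0.33172911405563354)
big 931 0.0802224150907569 [0.3687 0.2207 0.0802] ((369.3813171386719, 221.50936889648438), 40.097938537597656) ((368.9173889160156, 221.02334594726562), (78.40909576416016, 78.68546295166016), 75.58341217041016)
rim 487 0.05369968253920465 [0.5601 0.0389 0.0537] ((521.8342895507812, 17.353511810302734), 152.24758911132812) ((522.5470581054688, 17.477920532226562), (260.3749694824219, 165.19967651367188), 83.75984191894531)
n1 524 0.013236996063909712 [ 0.4543 -0.3052  0.0132] ((455.0815734863281, -306.531494140625), 67.6968994140625) ((454.8745422363281, -305.8271179199219), (134.90130615234375, 37.86394500732422), 19.01249122619629)
n2 516 0.0129086193431186 [ 0.5554 -0.4115  0.0131] ((554.2506103515625, -410.3085632324219), 66.36287689208984) ((554.2003784179688, -411.56488037109375), (38.60015869140625, 132.4800262451172), 82.67447662353516)
```

```bash
cat > plan.py <<'E'
from h import *
from scipy.spatial.transform import Rotation as R
def pose():
    o=get_obs(); q=o['tool_rot']; return o, np.array(o['eef_pos'])*1000, R.from_quat([q[1],q[2],q[3],q[0]]).as_matrix()
def plan(x,y,z,yd,n=None,claw=85,rot=True):
    """target mm, tool-y heading deg -> n rows, straight line"""
    o,p,M=pose()
    a=np.degrees(np.arctan2(M[1,1],M[0,1]))
    turn=-((yd-a+180)%360-180) # roll about tool z(down)
    d=np.array([x,y,z])-p
    k=int(max(np.ceil(np.linalg.norm(d)/55),np.ceil(abs(turn)/10),1))
    n=n or k
    rows=[]
    for i in range(n):
        Mi=M@R.from_euler('z',turn*i/n,degrees=True).as_matrix()
        s=Mi.T@(d/n); rows+= [claw]+[round(float(v),1) for v in s]+[round(turn/n,1)]
    print('t',round(o['t'],2),'p',p.round(1),'ydir',a.round(1),'zax',M[:,2].round(3),'q',np.round(o['q'],2),'F',np.round(o['contact_force'],1),'w',round(o['gripper_width'],3))
    print(n,rows)
def st():
    o,p,M=pose(); print('t',round(o['t'],2),'p',p.round(1),'ydir',np.degrees(np.arctan2(M[1,1],M[0,1])).round(1),'zax',M[:,2].round(3),'q',np.round(o['q'],2),'F',np.round(o['contact_force'],1),'T',np.round(o['torque'],2),'w',round(o['gripper_width'],3))
E
python3 - <<'E'
from plan import *
P=np.load('P.npy'); q=P[225:345,0:62].reshape(-1,3); q=q[q[:,2]>.1]
print(q[:,1].min(),q[:,0].min(),q[:,0].max(),np.percentile(q[:,2],98))
plan(463.5,307.5,231,-30)
E
```

```text
-0.02821972517524071 0.30587233539612446 0.5964589073831212 0.18057772077112832
t 0.4 p [148.5 658.4 231.2] ydir 77.3 zax [-0. -0. -1.] q [-1.46  0.48  0.02  1.56 -0.01  1.11 -0.08] F [-0.3  0.1 -0.2] w 1.001
11 [85, -35.0, -24.8, 0.0, np.float64(9.8), 85, -38.7, -18.5, 0.0, np.float64(9.8), 85, -41.2, -11.7, 0.0, np.float64(9.8), 85, -42.6, -4.6, 0.0, np.float64(9.8), 85, -42.8, 2.7, 0.0, np.float64(9.8), 85, -41.7, 9.9, 0.0, np.float64(9.8), 85, -39.4, 16.9, 0.0, np.float64(9.8), 85, -36.0, 23.3, 0.0, np.float64(9.8), 85, -31.5, 29.0, 0.0, np.float64(9.8), 85, -26.2, 34.0, 0.0, np.float64(9.8), 85, -20.0, 37.9, 0.0, np.float64(9.8)]
```

Emit:
apply_moves --increments '[85,-35,-25,0,9.8,85,-39,-18,0,9.8,85,-41,-12,0,9.8]'

```text
t: 0.78
eef_pos: [0.2322, 0.5629, 0.2305]
tool_rot: [-0.001, 0.363, 0.932, 0.0]
contact_force: [0.6, -0.2, -0.3]
gripper_width: 0.998
```

Run:
```python
from plan import *
plan(463.5,307.5,231,-30)
```

```text
t 0.78 p [232.2 562.9 230.5] ydir 47.4 zax [-0.002  0.001 -1.   ] q [-1.4   0.37  0.15  1.73 -0.07  1.05 -0.39] F [ 0.6 -0.2 -0.3] w 0.998
8 [85, -42.9, -4.0, -0.2, np.float64(9.7), 85, -42.9, 3.3, -0.2, np.float64(9.7), 85, -41.8, 10.5, -0.2, np.float64(9.7), 85, -39.4, 17.4, -0.2, np.float64(9.7), 85, -35.9, 23.7, -0.2, np.float64(9.7), 85, -31.4, 29.4, -0.2, np.float64(9.7), 85, -26.0, 34.3, -0.2, np.float64(9.7), 85, -19.9, 38.2, -0.2, np.float64(9.7)]
```

Emit:
apply_moves --increments '[85,-43,-4,0,9.7,85,-43,3,0,9.7,85,-42,10,0,9.7,85,-39,17,0,9.7,85,-36,24,0,9.7,85,-31,29,0,9.7,85,-26,34,0,9.7,85,-20,38,0,9.7]'

```text
t: 1.78
eef_pos: [0.4632, 0.2944, 0.2313]
tool_rot: [-0.003, 0.878, 0.479, 0.001]
contact_force: [0.5, 0.7, 0.7]
gripper_width: 0.996
```

Run:
```python
from plan import *
plan(463.5,307.5,100,-30)
im,d=read_camera('wrist'); save('w1',im)
```

```text
t 1.77 p [463.2 294.4 231.3] ydir -32.7 zax [-0.     0.006 -1.   ] q [-1.13  0.29  0.55  1.89 -0.19  1.   -1.06] F [0.5 0.7 0.7] w 0.996
3 [85, 3.5, -2.1, 43.8, np.float64(-0.9), 85, 3.5, -2.1, 43.8, np.float64(-0.9), 85, 3.6, -2.0, 43.8, np.float64(-0.9)]
```

View pics/w1.png

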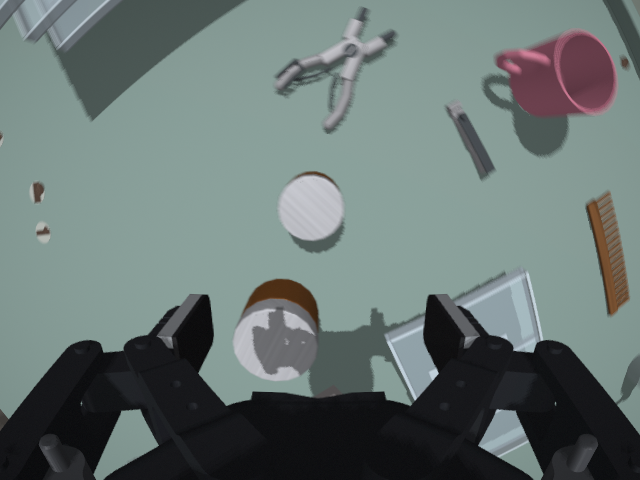

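Emit:
apply_moves --increments '[85,3.5,-2,40,-0.9,85,3.5,-2,40,-0.9,85,3.5,-2,30,-0.9,85,0,0,0,0]'

```text
t: 2.33
eef_pos: [0.4707, 0.3005, 0.1207]
tool_rot: [-0.002, 0.87, 0.493, 0.004]
contact_force: [-0.3, -0.9, 0.5]
gripper_width: 0.989
```

```bash
cat >> plan.py <<'E'
def wcloud(d,name='wrist'):
    c=get_calibration('wrist'); K=np.array(c['mtx']); T=np.array(c['T_tool_cam']); o,p,M=pose()
    v,u=np.mgrid[0:480,0:640]; dx=(u-K[0,2])/K[0,0]; dy=(v-K[1,2])/K[1,1]; r=np.hypot(dx,dy)+1e-9
    s=np.tan(np.clip(r,0,1.4))/r
    P=np.stack([dx*s*d,dy*s*d,d],-1)
    P=P@T[:3,:3].T+T[:3,3]
    return P@M.T+p/1000
E
python3 - <<'E'
from plan import *
o,p,M=pose()
im,d=read_camera('wrist'); save('w2',im)
P=wcloud(d); z=P[...,2]
print(np.median(z[(z>-.02)&(z<.02)]))
m=(z>.05)&(z<.066)&(np.hypot(P[...,0]-.4635,P[...,1]-.3075)<.05)
q=P[m]; print(len(q), cv2.minEnclosingCircle((q[:,:2]*1000).astype(np.float32)),np.median(q[:,2]))
plan(463.5,307.5,14,-30)
E
```

```text
0.0018320174613786072
7355 ((463.1338195800781, 309.4439392089844), 29.02507209777832) 0.05968075608012225
t 2.38 p [471.7 300.8 122.1] ydir -31.0 zax [ 0.008  0.008 -1.   ] q [-1.06  0.45  0.48  1.97 -0.3   0.78 -0.94] F [-0.2  0.3  0.4] w 0.995
2 [85, 0.2, -5.4, 54.0, np.float64(-0.5), 85, 0.2, -5.4, 54.0, np.float64(-0.5)]
```

View pics/w2.png

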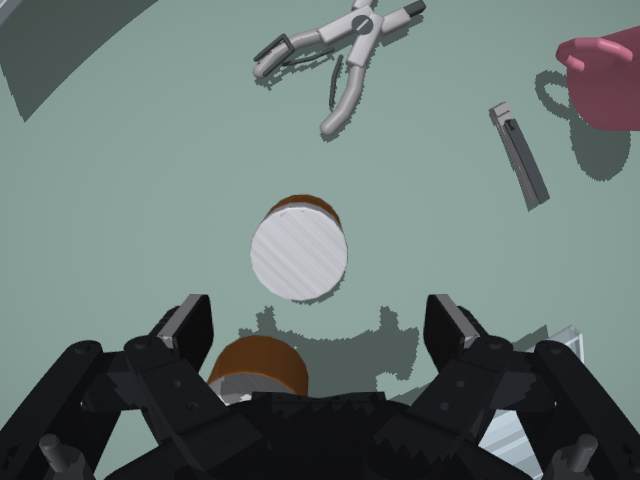

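Emit:
apply_moves --increments '[85,0,-10,10,-0.5,85,0,-1,0,0,85,0,0,0,0]'

```text
t: 2.75
eef_pos: [0.463, 0.3083, 0.1147]
tool_rot: [-0.002, 0.868, 0.497, 0.008]
contact_force: [0.1, 0.6, 0.4]
gripper_width: 0.999
```

Run:
```python
from plan import *
plan(463.3,308.3,14,-30)
```

```text
t 2.75 p [463.  308.3 114.7] ydir -30.4 zax [ 0.011  0.012 -1.   ] q [-1.07  0.45  0.48  1.98 -0.3   0.76 -0.95] F [0.1 0.6 0.4] w 0.999
2 [85, -0.7, -0.1, 50.3, np.float64(-0.2), 85, -0.7, -0.1, 50.3, np.float64(-0.2)]
```

Emit:
apply_moves --increments '[85,0,0,34,0,85,-1,0,34,0,85,-1,0,32,0]'

```text
t: 3.12
eef_pos: [0.4669, 0.3112, 0.0169]
tool_rot: [-0.004, 0.868, 0.497, 0.013]
contact_force: [0.1, -0.1, 0.7]
gripper_width: 0.997
```

Run:
```python
from plan import *
plan(463.3,308.3,14,-30)
```

```text
t 3.12 p [466.9 311.2  16.9] ydir -30.4 zax [ 0.019  0.02  -1.   ] q [-0.99  0.61  0.37  2.02 -0.41  0.56 -0.86] F [ 0.1 -0.1  0.7] w 0.997
1 [85, -4.4, -1.7, 2.8, np.float64(-0.4)]
```

Emit:
apply_moves --increments '[85,-4,-2,2,0,50,0,0,0,0,50,0,0,0,0,50,0,0,0,0,50,0,0,0,0,50,0,0,0,0]' --squeeze 35

```text
t: 3.88
eef_pos: [0.4638, 0.3092, 0.0176]
tool_rot: [-0.004, 0.868, 0.497, 0.014]
contact_force: [-0.4, 0.5, -2.2]
gripper_width: 0.67
```

Run:
```python
from plan import *
plan(463.3,308.3,14,-30)
```

```text
t 3.88 p [463.8 309.2  17.6] ydir -30.4 zax [ 0.021  0.021 -1.   ] q [-0.99  0.6   0.37  2.03 -0.41  0.55 -0.86] F [-0.4  0.5 -2.2] w 0.67
1 [85, -1.2, 0.0, 3.5, np.float64(-0.4)]
```

Emit:
apply_moves --increments '[40,0,0,-20,0,40,0,0,-35,0,40,0,0,-35,0,40,0,0,-30,0,40,0,0,0,0]'

```text
t: 4.5
eef_pos: [0.4617, 0.306, 0.1454]
tool_rot: [-0.004, 0.868, 0.496, 0.015]
contact_force: [-0.6, -0.2, -2.7]
gripper_width: 0.674
```

Run:
```python
from plan import *
plan(522.5,17.5,150,-6.2,n=8,claw=40)
```

```text
t 4.5 p [461.7 306.  145.4] ydir -30.5 zax [ 0.022  0.023 -1.   ] q [-1.1   0.4   0.51  1.98 -0.28  0.8  -0.97] F [-0.6 -0.2 -2.7] w 0.674
8 [40, -27.2, 24.9, -1.2, np.float64(-3.0), 40, -28.5, 23.4, -1.2, np.float64(-3.0), 40, -29.7, 21.8, -1.2, np.float64(-3.0), 40, -30.8, 20.2, -1.2, np.float64(-3.0), 40, -31.8, 18.6, -1.2, np.float64(-3.0), 40, -32.8, 16.9, -1.2, np.float64(-3.0), 40, -33.6, 15.1, -1.2, np.float64(-3.0), 40, -34.4, 13.3, -1.2, np.float64(-3.0)]
```

Emit:
apply_moves --increments '[40,-27,25,0,-3,40,-28,23,0,-3,40,-30,22,0,-3,40,-31,20,0,-3,40,-32,18,0,-3,40,-33,17,0,-3,40,-34,15,0,-3,40,-34,13,0,-3,40,0,0,0,0]'

```text
t: 5.62
eef_pos: [0.5193, 0.0083, 0.1359]
tool_rot: [-0.003, 0.741, 0.672, 0.012]
contact_force: [1.1, 0.4, -3.2]
gripper_width: 0.67
```

Run:
```python
from plan import *
plan(522.5,17.5,100,-6.2,claw=40)
```

```text
t 5.62 p [519.3   8.3 135.9] ydir -5.6 zax [ 0.014  0.02  -1.   ] q [-0.5   0.36  0.46  2.05 -0.26  0.77  0.02] F [ 1.1  0.4 -3.2] w 0.67
1 [40, 8.7, 1.9, 36.1, np.float64(0.6)]
```

Emit:
apply_moves --increments '[40,9,2,20,0,40,1,0,10,0,40,0,0,0,0]'

```text
t: 6.0
eef_pos: [0.5212, 0.0199, 0.1044]
tool_rot: [-0.004, 0.741, 0.671, 0.011]
contact_force: [0.1, -0.0, -2.6]
gripper_width: 0.675
```

Run:
```python
from plan import *
plan(522.5,17.5,62,-6.2,claw=40)
im,d=read_camera('wrist'); save('w3',im)
im,d=read_camera('side'); save('s3',cv2.resize(im[150:300,200:380],None,fx=4,fy=4)) 
P=cloud('side',d)
```

```text
t 6.0 p [521.2  19.9 104.4] ydir -5.6 zax [ 0.011  0.02  -1.   ] q [-0.5   0.42  0.43  2.06 -0.3   0.71  0.03] F [ 0.1 -0.  -2.6] w 0.675
1 [40, -3.1, 1.1, 42.4, np.float64(0.6)]
```

View pics/w3.png

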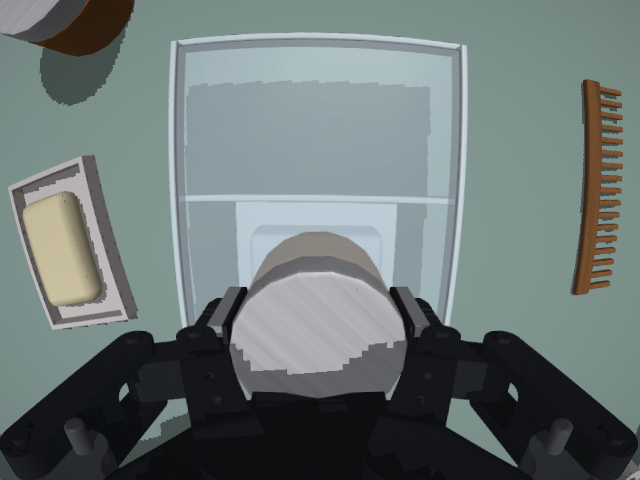

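View pics/s3.png

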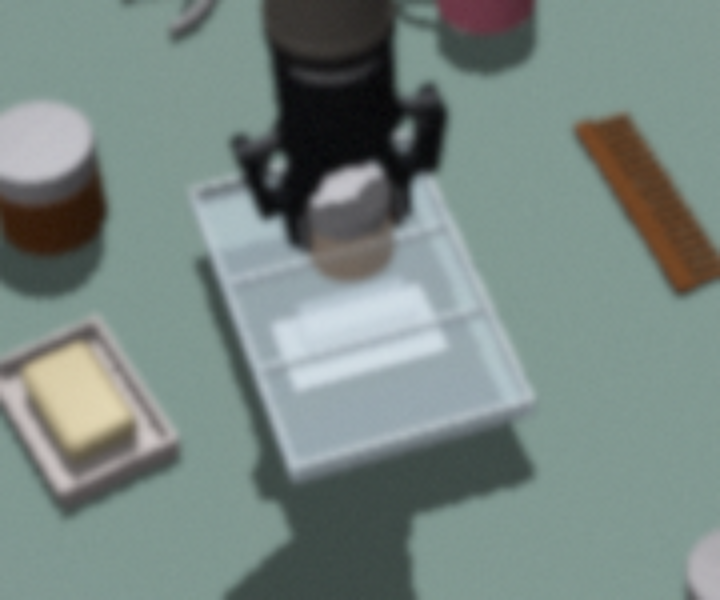

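Run:
```python
from plan import *
im,d=read_camera('wrist'); P=wcloud(d); z=P[...,2]
m=(z>.125)&(z<.16)&(np.hypot(P[...,0]-.5212,P[...,1]-.02)<.045)
mm=np.zeros_like(m); mm[270:400,228:408]=1; m&=mm
q=P[m];print(len(q),np.percentile(q[:,2],[5,50,95]),cv2.minEnclosingCircle((q[:,:2]*1000).astype(np.float32)))
# left rim & divider at tray
rm=(z>.049)&(z<.058); rm[:, :150]=0; rm[:,480:]=0; rm[260:]=0
q=P[rm]; M=np.array([[.994,-.109],[.109,.994]]); t=(q[:,:2]-[.5225,.0175])@M.T
f=t[(abs(t[:,0])<.06)]
print(np.histogram(f[:,1],bins=np.arange(.03,.14,.004)))
print(np.histogram(t[t[:,1]<.12][:,0],bins=np.arange(-.092,.096,.004)))
```

```text
20078 [0.14186028 0.14818761 0.1491715 ] ((521.8445434570312, 25.979476928710938), 33.158348083496094)
(array([   0,    2, 1488,   44,    0,    0,    0,    0,    0,    0,    0,
          0,    0,    0,    0,    0,    0,    0,    0,    0,    0,    0,
          0,  344, 1704,   11,    0]), array([0.03 , 0.034, 0.038, 0.042, 0.046, 0.05 , 0.054, 0.058, 0.062,
       0.066, 0.07 , 0.074, 0.078, 0.082, 0.086, 0.09 , 0.094, 0.098,
       0.102, 0.106, 0.11 , 0.114, 0.118, 0.122, 0.126, 0.13 , 0.134,
       0.138]))
(array([   0,   17, 1564,  344,   46,   51,   50,   46,   41,   46,   50,
         53,   61,   57,   58,   50,   51,   50,   48,   55,   48,   44,
         50,   47,   57,   48,   49,   54,   49,   52,   60,   57,   57,
         54,   50,   46,   45,   47,   51,   54,   47,  478, 1415,    4,
          0,    0]), array([-9.20000000e-02, -8.80000000e-02, -8.40000000e-02, -8.00000000e-02,
       -7.60000000e-02, -7.20000000e-02, -6.80000000e-02, -6.40000000e-02,
       -6.00000000e-02, -5.60000000e-02, -5.20000000e-02, -4.80000000e-02,
       -4.40000000e-02, -4.00000000e-02, -3.60000000e-02, -3.20000000e-02,
       -2.80000000e-02, -2.40000000e-02, -2.00000000e-02, -1.60000000e-02,
       -1.20000000e-02, -8.00000000e-03, -4.00000000e-03,  8.32667268e-17,
        4.00000000e-03,  8.00000000e-03,  1.20000000e-02,  1.60000000e-02,
        2.00000000e-02,  2.40000000e-02,  2.80000000e-02,  3.20000000e-02,
        3.60000000e-02,  4.00000000e-02,  4.40000000e-02,  4.80000000e-02,
        5.20000000e-02,  5.60000000e-02,  6.00000000e-02,  6.40000000e-02,
        6.80000000e-02,  7.20000000e-02,  7.60000000e-02,  8.00000000e-02,
        8.40000000e-02,  8.80000000e-02,  9.20000000e-02]))
```

Run:
```python
from plan import *
im,d=read_camera('wrist'); P=wcloud(d); z=P[...,2]
m=(z>.146)&(z<.16); mm=np.zeros_like(m); mm[265:380,228:408]=1; m&=mm
q=P[m];print(len(q),q.min(0),q.max(0))
c,r=cv2.minEnclosingCircle((q[:,:2]*1000).astype(np.float32));print(c,r)
# lid plane normal
A=np.c_[q[:,:2],np.ones(len(q))]; print(np.linalg.lstsq(A,q[:,2],rcond=None)[0])
plan(522.5,17.5,62,-6.2,claw=40)
```

```text
16653 [0.49219014 0.00718206 0.1460025 ] [0.55057224 0.04909492 0.15059513]
(521.6849975585938, 21.522254943847656) 29.636587142944336
[ 0.00655569 -0.0100463   0.14522635]
t 6.2 p [522.4  19.6 105.7] ydir -5.7 zax [ 0.014  0.021 -1.   ] q [-0.5   0.41  0.44  2.06 -0.3   0.71  0.03] F [ 0.2  0.4 -2.2] w 0.673
1 [40, -3.0, -0.2, 43.6, np.float64(0.5)]
```

Emit:
apply_moves --increments '[40,-3,0,20,0,40,-1,-1,14,0,40,0,0,3,0,40,0,0,0,0]'

```text
t: 6.7
eef_pos: [0.5231, 0.0167, 0.0694]
tool_rot: [-0.002, 0.741, 0.671, 0.014]
contact_force: [0.1, -0.4, -1.8]
gripper_width: 0.672
```

Run:
```python
from plan import *
plan(522.5,17,58,-6.2,claw=40)
```

```text
t 6.7 p [523.1  16.7  69.4] ydir -5.7 zax [ 0.018  0.022 -1.   ] q [-0.46  0.47  0.4   2.08 -0.34  0.63  0.08] F [ 0.1 -0.4 -1.8] w 0.672
1 [40, 0.0, -0.8, 11.4, np.float64(0.5)]
```

Emit:
apply_moves --increments '[40,0,0,6,0,40,0,0,2,0,40,0,0,1,0]'

```text
t: 7.08
eef_pos: [0.5242, 0.0171, 0.0608]
tool_rot: [-0.002, 0.741, 0.671, 0.015]
contact_force: [0.7, -0.1, -2.3]
gripper_width: 0.671
```

Emit:
apply_moves --increments '[40,0,0,1,0,40,0,0,1,0]'

```text
t: 7.32
eef_pos: [0.5243, 0.0172, 0.0588]
tool_rot: [-0.002, 0.741, 0.671, 0.015]
contact_force: [-0.2, 0.3, -2.4]
gripper_width: 0.669
```

Emit:
apply_moves --increments '[40,0,0,1,0,40,0,0,0.5,0]'

```text
t: 7.58
eef_pos: [0.5244, 0.0172, 0.0573]
tool_rot: [-0.002, 0.741, 0.671, 0.015]
contact_force: [-0.2, 0.8, -3.1]
gripper_width: 0.673
```

Emit:
apply_moves --increments '[40,0,0,1,0,40,0,0,0.5,0]'

```text
t: 7.82
eef_pos: [0.5244, 0.0173, 0.0559]
tool_rot: [-0.002, 0.741, 0.671, 0.015]
contact_force: [-2.2, -0.3, 4.2]
gripper_width: 0.668
```

Emit:
apply_moves --increments '[66,0,0,0,0,75,0,0,0,0,80,0,0,0,0]'

```text
t: 8.2
eef_pos: [0.5253, 0.0173, 0.0564]
tool_rot: [-0.001, 0.741, 0.671, 0.016]
contact_force: [0.3, 0.1, -0.6]
gripper_width: 0.938
```

Emit:
apply_moves --increments '[80,0,0,-15,0,80,0,0,-35,0,80,0,0,-40,0,80,0,0,-40,0]'

```text
t: 8.7
eef_pos: [0.5208, 0.0136, 0.1902]
tool_rot: [-0.002, 0.741, 0.671, 0.013]
contact_force: [0.2, 0.0, -0.5]
gripper_width: 0.938
```

```bash
cat > tr.py <<'E'
from plan import *
o,p,M=pose()
im,d=read_camera('wrist'); P=wcloud(d); z=P[...,2]; import sys
save(sys.argv[1],im)
E
python3 tr.py w4
python3 - <<'E'
from plan import *
im,d=read_camera('top'); save('t4',cv2.resize(im[200:340,220:380],None,fx=4,fy=4))
# next: nippers n1
plan(460.6,-303.9,180,-71,claw=80)
E
```

```text
t 8.8 p [523.8  13.6 193.2] ydir -5.8 zax [ 0.025  0.023 -0.999] q [-0.55  0.28  0.51  2.   -0.2   0.88 -0.04] F [ 0.9  0.3 -0.3] w 0.936
7 [80, -46.1, -4.5, 0.6, np.float64(9.3), 80, -46.2, 3.0, 0.6, np.float64(9.3), 80, -45.1, 10.5, 0.6, np.float64(9.3), 80, -42.8, 17.6, 0.6, np.float64(9.3), 80, -39.4, 24.3, 0.6, np.float64(9.3), 80, -34.9, 30.4, 0.6, np.float64(9.3), 80, -29.5, 35.6, 0.6, np.float64(9.3)]
```

View pics/w4.png

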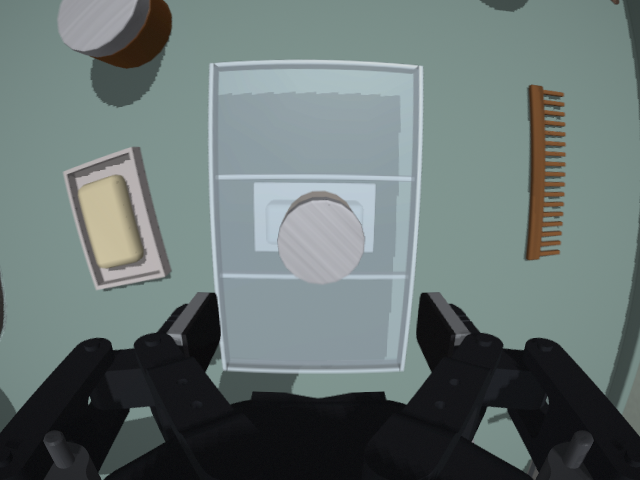

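Emit:
apply_moves --increments '[60,-36,-3,0,7.2,60,-36,1,0,7.2,60,-36,6,0,7.2,60,-35,10,0,7.2,60,-33,15,0,7.2,60,-31,18,0,7.2,60,-29,22,0,7.2,60,-26,25,0,7.2,60,-22,28,0,7.2,60,0,0,0,0]'

```text
t: 10.05
eef_pos: [0.4534, -0.3129, 0.1873]
tool_rot: [-0.01, 0.988, 0.151, 0.017]
contact_force: [-0.1, 0.4, -0.0]
gripper_width: 0.699
```

```bash
cat > nip.py <<'E'
from plan import *
import sys
name,gx,gy=sys.argv[1],float(sys.argv[2]),float(sys.argv[3])
im,d=read_camera('wrist'); save(name,im); P=wcloud(d); z=P[...,2]
g=z[(z>-.02)&(z<.006)]; print('ground',np.median(g))
z0=np.median(g)
m=(z>z0+.006)&(z<z0+.03)&(np.hypot(P[...,0]-gx,P[...,1]-gy)<.1)
m=cv2.morphologyEx(m.astype(np.uint8),cv2.MORPH_OPEN,np.ones((3,3)))
n_,lab,stt,ce=cv2.connectedComponentsWithStats(m,connectivity=8)
k=1+stt[1:,4].argmax(); q=P[lab==k]
r=cv2.minAreaRect((q[:,:2]*1000).astype(np.float32)); print(stt[k],r,np.percentile(q[:,2],95))
E
python3 nip.py w5 .46 -.304; python3 -c "
from plan import *
plan(460.6,-303.9,100,-71,claw=60)"
```

```text
ground 0.0001611029397910746
[ 294  148   42  147 3955] ((454.436767578125, -303.6380920410156), (131.30389404296875, 37.29045867919922), 18.308380126953125) 0.015010407528684008
t 10.1 p [ 454.1 -311.1  187.1] ydir -72.4 zax [ 0.031  0.027 -0.999] q [-0.13  0.41  0.83  1.95 -0.43  0.94 -0.35] F [-0.3  0.1  0. ] w 0.701
2 [60, 2.5, -1.7, 43.7, np.float64(-0.7), 60, 2.6, -1.7, 43.7, np.float64(-0.7)]
```

View pics/w5.png

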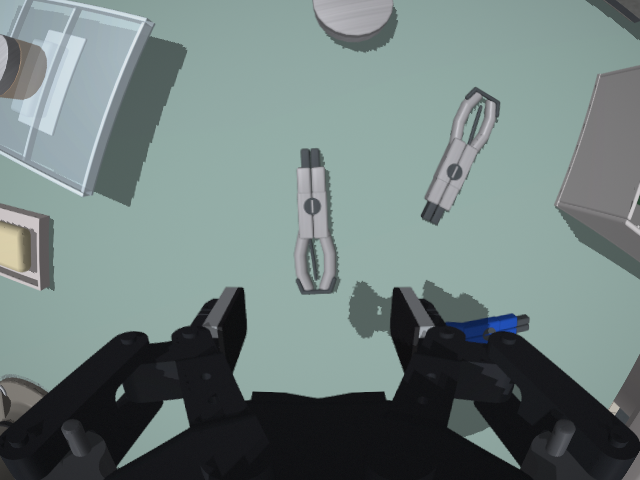

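Emit:
apply_moves --increments '[60,5,-3,45,-0.7,60,4,-4,45,0,60,0,0,30,0,60,0,0,0,0]'

```text
t: 10.6
eef_pos: [0.4682, -0.2924, 0.0657]
tool_rot: [-0.013, 0.986, 0.165, 0.02]
contact_force: [-0.5, 0.1, 1.1]
gripper_width: 0.701
```

```bash
python3 nip.py w6 .46 -.304; python3 -c "
from plan import *
plan(460.1,-301.7,4,-71.7,claw=60)"
```

```text
ground 0.0016568767613591856
[ 302  181   62  211 8884] ((453.5963439941406, -304.2956848144531), (131.77755737304688, 37.510013580322266), 22.17599868774414) 0.016366352735981943
t 10.65 p [ 468.9 -293.1   66.9] ydir -71.0 zax [ 0.037  0.03  -0.999] q [-0.03  0.58  0.66  2.02 -0.61  0.72 -0.21] F [0.1 0.9 0.4] w 0.704
2 [60, -7.0, 3.2, 31.1, np.float64(0.4), 60, -6.9, 3.2, 31.1, np.float64(0.4)]
```

Emit:
apply_moves --increments '[60,-8,3,22,0,60,-6,4,20,0,60,-2,0,10,0,60,0,0,0,0]'

```text
t: 11.15
eef_pos: [0.4631, -0.3039, 0.0193]
tool_rot: [-0.01, 0.986, 0.167, 0.025]
contact_force: [-0.4, 0.1, -0.2]
gripper_width: 0.702
```

```bash
python3 nip.py w7 .46 -.304; python3 -c "
from plan import *
plan(459.7,-302,4,-70.5,claw=60)"
```

```text
ground 0.0007720935352120636
[  277   167    77   231 12071] ((462.1227111816406, -301.9038391113281), (113.18904876708984, 37.19337463378906), 20.211713790893555) 0.015565527411422163
t 11.2 p [ 463.4 -304.2   19.7] ydir -70.7 zax [ 0.047  0.027 -0.999] q [ 0.06  0.65  0.58  2.04 -0.69  0.63 -0.12] F [ 0.6 -0.4 -0.2] w 0.703
1 [60, -3.6, -3.1, 15.5, np.float64(-0.2)]
```

View pics/w7.png

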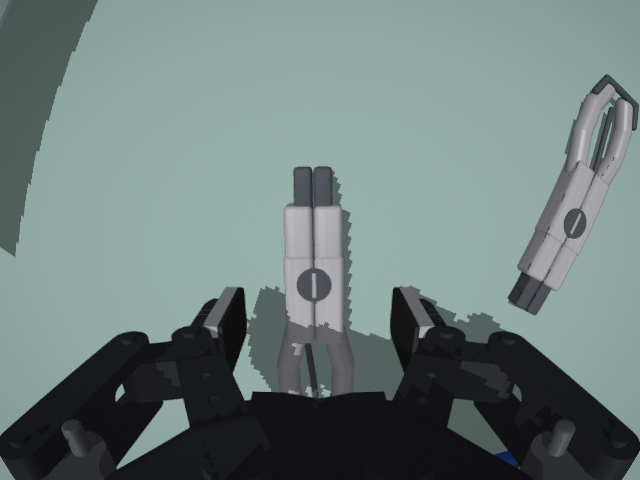

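Emit:
apply_moves --increments '[60,-5,-2,12,0,60,-1,0,4.5,0,60,0,0,0,0]'

```text
t: 11.58
eef_pos: [0.4587, -0.3037, 0.0032]
tool_rot: [-0.009, 0.985, 0.168, 0.026]
contact_force: [0.8, -1.1, -1.3]
gripper_width: 0.7
```

```bash
python3 -c "
from plan import *
plan(459.3,-302.7,3,-70.5,claw=60)"
```

```text
t 11.57 p [ 458.7 -303.7    3.2] ydir -70.7 zax [ 0.049  0.026 -0.998] q [ 0.08  0.67  0.55  2.05 -0.72  0.59 -0.09] F [ 0.8 -1.1 -1.3] w 0.7
1 [60, 0.9, -0.8, 0.3, np.float64(-0.2)]
```

Emit:
apply_moves --increments '[10,0,0,0,0,10,0,0,0,0,10,0,0,0,0,10,0,0,0,0,10,0,0,0,0,10,0,0,0,0]' --squeeze 50

```text
t: 12.32
eef_pos: [0.4589, -0.3039, 0.0037]
tool_rot: [-0.009, 0.985, 0.168, 0.027]
contact_force: [-1.3, 0.2, 0.3]
gripper_width: 0.286
```

Emit:
apply_moves --increments '[10,0,0,-15,0,10,0,0,-30,0,10,0,0,-35,0,10,0,0,-30,0,10,0,0,-20,0,10,0,0,0,0]'

```text
t: 13.08
eef_pos: [0.4514, -0.3076, 0.1407]
tool_rot: [-0.009, 0.986, 0.167, 0.027]
contact_force: [0.3, 0.6, -0.7]
gripper_width: 0.285
```

```bash
python3 tr.py w8; python3 -c "
from plan import *
plan(513.5,-65,150,-96.2,n=8,claw=10)"
```

```text
t 13.12 p [ 451.  -307.1  139.8] ydir -70.7 zax [ 0.048  0.028 -0.998] q [-0.08  0.46  0.77  2.01 -0.5   0.83 -0.26] F [ 0.1 -0.2 -1.1] w 0.288
8 [10, 17.4, -26.0, -0.1, np.float64(3.2), 10, 15.9, -26.9, -0.1, np.float64(3.2), 10, 14.4, -27.8, -0.1, np.float64(3.2), 10, 12.8, -28.5, -0.1, np.float64(3.2), 10, 11.2, -29.2, -0.1, np.float64(3.2), 10, 9.6, -29.8, -0.1, np.float64(3.2), 10, 7.9, -30.3, -0.1, np.float64(3.2), 10, 6.2, -30.7, -0.1, np.float64(3.2)]
```

View pics/w8.png

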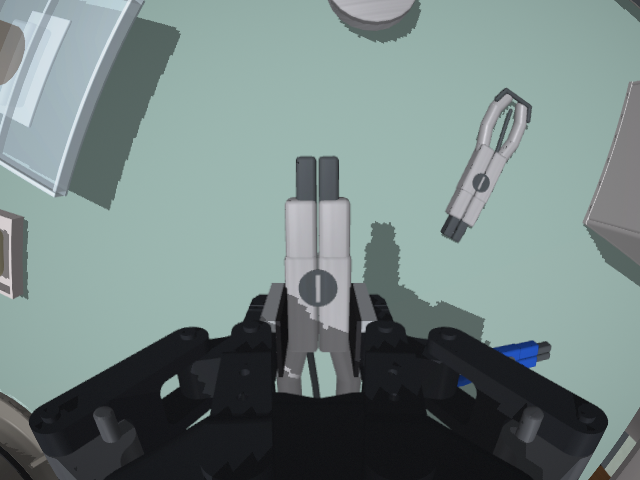

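Emit:
apply_moves --increments '[10,18,-26,0,3.2,10,16,-27,0,3.2,10,15,-28,0,3.2,10,13,-28,0,3.2,10,12,-29,0,3.2,10,10,-29,0,3.2,10,8,-30,0,3.2,10,7,-30,0,3.2,10,0,0,0,0]'

```text
t: 14.25
eef_pos: [0.5148, -0.0578, 0.1414]
tool_rot: [-0.015, 0.998, -0.064, 0.016]
contact_force: [0.5, -0.5, -1.0]
gripper_width: 0.288
```

```bash
cat > trayw.py <<'E'
from plan import *
import sys
n=sys.argv[1]
im,d=read_camera('wrist'); save(n,im); P=wcloud(d); np.save('wp.npy',P)
im,d=read_camera('top'); save(n+'t',cv2.resize(im[190:340,220:380],None,fx=4,fy=4))
P=cloud('top',d); z=P[...,2]; m=(z>.046)&(z<.060); mm=np.zeros_like(m); mm[215:315,225:365]=1; m&=mm
q=P[m]; a=np.radians(-6.24); X=np.array([np.cos(a),np.sin(a)]);Y=np.array([-X[1],X[0]]); t=(q[:,:2]-[.5225,.0175])
tx,ty=t@X,t@Y
for nm,s,c in [('+y rim',(ty>.115)&(ty<.145)&(abs(tx)<.07),ty),('-y rim',(ty<-.115)&(ty>-.145)&(abs(tx)<.07),ty),('-x rim',(tx<-.07)&(tx>-.095)&(abs(ty)<.12),tx),('+x rim',(tx>.07)&(tx<.095)&(abs(ty)<.12),tx)]:
    if s.sum()>5: print(nm,s.sum(),'pos',np.median(c[s]).round(4),'z',np.median(q[s][:,2]).round(4))
E
python3 trayw.py w9;python3 -c "
from plan import *
plan(519.8,-62.7,110,-96.2,claw=10)"
```

```text
+y rim 124 pos 0.127 z 0.0546
-y rim 54 pos -0.1277 z 0.0539
-x rim 68 pos -0.0805 z 0.0531
+x rim 135 pos 0.0786 z 0.0528
t 14.35 p [513.9 -60.6 141.7] ydir -97.4 zax [ 0.034  0.027 -0.999] q [-0.71  0.46  0.93  2.08 -0.55  0.82 -1.15] F [-0.2  0.3 -1.6] w 0.285
1 [10, 5.2, 2.3, 31.8, np.float64(-1.2)]
```

View pics/w9.png

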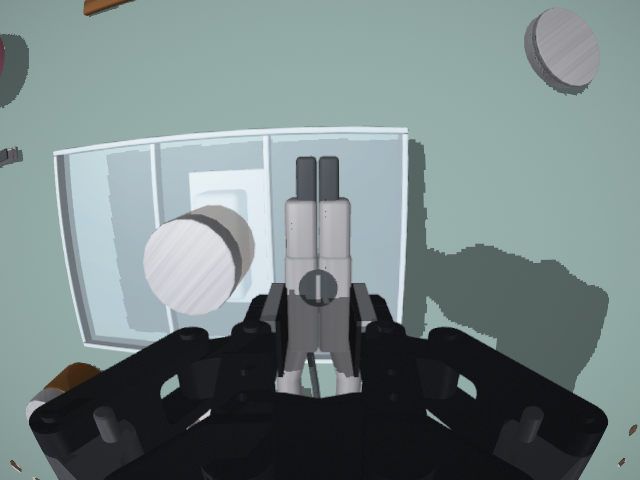

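View pics/w9t.png

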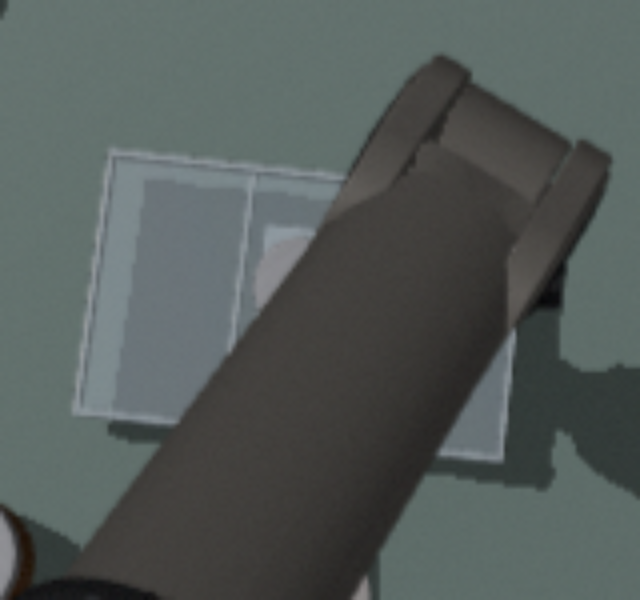

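Emit:
apply_moves --increments '[10,6,1,30,-1.2,10,1,0,25,0,10,0,0,15,0,10,0,0,0,0]'

```text
t: 14.85
eef_pos: [0.5218, -0.0656, 0.0698]
tool_rot: [-0.013, 0.998, -0.057, 0.016]
contact_force: [0.2, 0.3, -1.0]
gripper_width: 0.284
```

```bash
python3 tr.py w10; python3 -c "
from plan import *
plan(519.3,-62.4,48,-96.2,claw=10)"
```

```text
t 14.9 p [522.2 -65.8  70.4] ydir -96.5 zax [ 0.035  0.025 -0.999] q [-0.58  0.57  0.79  2.1  -0.69  0.7  -1.02] F [ 0.6 -0.8 -1.3] w 0.285
1 [10, -4.0, -2.4, 22.4, np.float64(-0.3)]
```

View pics/w10.png

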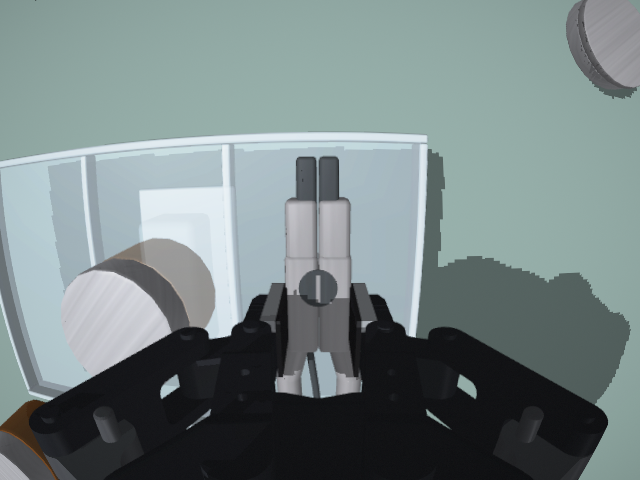

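Emit:
apply_moves --increments '[10,-3,-2,12,0,10,-2,-1,7,0,10,0,0,0,0]'

```text
t: 15.28
eef_pos: [0.5188, -0.0616, 0.0516]
tool_rot: [-0.014, 0.998, -0.057, 0.018]
contact_force: [0.5, 0.1, -1.0]
gripper_width: 0.29
```

```bash
python3 -c "
from plan import *
plan(519.3,-62.4,45,-96.2,claw=10)"
```

```text
t 15.28 p [518.8 -61.6  51.6] ydir -96.5 zax [ 0.037  0.025 -0.999] q [-0.56  0.59  0.75  2.12 -0.73  0.66 -0.99] F [ 0.5  0.1 -1. ] w 0.29
1 [10, 0.4, 0.9, 6.6, np.float64(-0.3)]
```

Emit:
apply_moves --increments '[10,0,0,3,0,10,0,0,2,0,10,0,0,1,0,10,0,0,0,0]'

```text
t: 15.78
eef_pos: [0.5197, -0.0613, 0.0457]
tool_rot: [-0.014, 0.998, -0.057, 0.019]
contact_force: [0.2, 1.1, -2.1]
gripper_width: 0.28
```

Emit:
apply_moves --increments '[10,0,0,1,0,10,0,0,0,0]'

```text
t: 16.02
eef_pos: [0.5198, -0.0613, 0.0447]
tool_rot: [-0.014, 0.998, -0.057, 0.019]
contact_force: [-0.2, 0.1, -1.2]
gripper_width: 0.285
```

Emit:
apply_moves --increments '[10,0,0,1,0,10,0,0,0,0]'

```text
t: 16.27
eef_pos: [0.5199, -0.0615, 0.0439]
tool_rot: [-0.014, 0.998, -0.057, 0.019]
contact_force: [-1.3, 0.8, 0.3]
gripper_width: 0.284
```

Run:
```python
from plan import *
for i in range(4):
    st(); read_camera('side')
```

```text
t 16.27 p [519.9 -61.5  43.9] ydir -96.5 zax [ 0.039  0.025 -0.999] q [-0.55  0.61  0.73  2.12 -0.74  0.64 -0.98] F [-1.3  0.8  0.3] T [ 0.03  0.12 -0.03] w 0.284
t 16.32 p [519.9 -61.5  43.9] ydir -96.5 zax [ 0.039  0.025 -0.999] q [-0.55  0.61  0.73  2.12 -0.74  0.64 -0.98] F [-1.1 -0.1  0.7] T [-0.1   0.14 -0.03] w 0.283
t 16.38 p [519.9 -61.5  43.9] ydir -96.5 zax [ 0.039  0.025 -0.999] q [-0.55  0.61  0.73  2.12 -0.74  0.64 -0.98] F [-0.6 -0.7  0.7] T [-0.06  0.16  0.03] w 0.287
t 16.43 p [519.9 -61.5  43.9] ydir -96.5 zax [ 0.039  0.025 -0.999] q [-0.55  0.61  0.73  2.12 -0.74  0.64 -0.98] F [ 0.3 -0.2  1.5] T [-0.07  0.18 -0.06] w 0.284
```

Emit:
apply_moves --increments '[28,0,0,0,0,32,0,0,0,0,37,0,0,0,0,38,0,0,0,0]'

```text
t: 16.98
eef_pos: [0.5202, -0.0616, 0.044]
tool_rot: [-0.013, 0.998, -0.057, 0.019]
contact_force: [-0.2, -0.6, 0.9]
gripper_width: 0.443
```

```bash
python3 tr.py w11; python3 -c "
from plan import *
st()"
```

```text
t 17.02 p [520.3 -61.7  44. ] ydir -96.5 zax [ 0.04   0.025 -0.999] q [-0.55  0.61  0.73  2.12 -0.74  0.64 -0.98] F [ 0.  -0.2  0.9] T [-0.2   0.09 -0.01] w 0.446
```

View pics/w11.png

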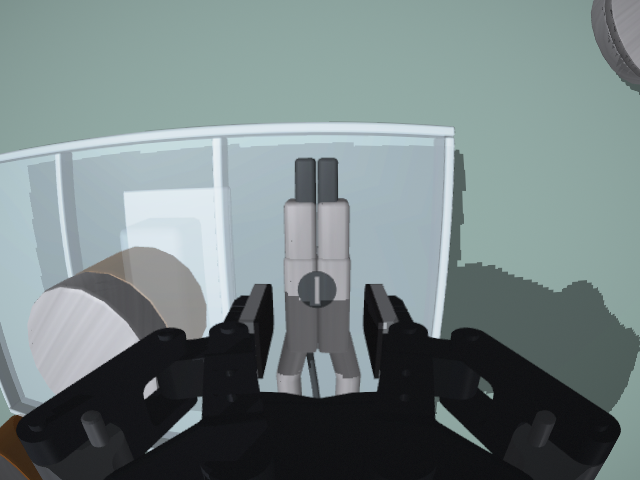

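Emit:
apply_moves --increments '[38,0,0,-12,0,38,0,0,-30,0,38,0,0,-40,0,38,0,0,-40,0,60,0,0,0,0]'

```text
t: 17.65
eef_pos: [0.5153, -0.0651, 0.1718]
tool_rot: [-0.014, 0.998, -0.058, 0.019]
contact_force: [-0.2, -0.2, 0.7]
gripper_width: 0.643
```

```bash
python3 trayw.py w12; python3 -c "
from plan import *
plan(548.3,-410.8,150,-97.3,n=9,claw=60)"
```

```text
+y rim 118 pos 0.1272 z 0.054
-y rim 33 pos -0.1278 z 0.0544
-x rim 67 pos -0.0806 z 0.0534
+x rim 142 pos 0.0785 z 0.0529
t 17.75 p [513.7 -64.3 169.2] ydir -96.6 zax [ 0.035  0.026 -0.999] q [-0.75  0.42  0.98  2.06 -0.5   0.87 -1.17] F [0.3 0.3 0.1] w 0.701
9 [60, 8.2, 37.9, 1.3, np.float64(0.1), 60, 8.2, 37.8, 1.3, np.float64(0.1), 60, 8.3, 37.8, 1.3, np.float64(0.1), 60, 8.3, 37.8, 1.3, np.float64(0.1), 60, 8.4, 37.8, 1.3, np.float64(0.1), 60, 8.5, 37.8, 1.3, np.float64(0.1), 60, 8.5, 37.8, 1.3, np.float64(0.1), 60, 8.6, 37.8, 1.3, np.float64(0.1), 60, 8.6, 37.8, 1.3, np.float64(0.1)]
```

View pics/w12.png

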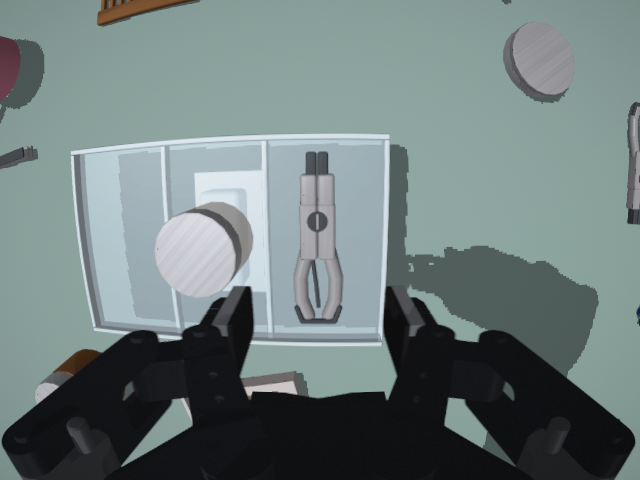

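Run:
```python
import numpy as np
P=np.load('P.npy'); q=P[180:270,510:640].reshape(-1,3); q=q[(q[:,2]>.05)&(q[:,2]<.5)]
print(q.min(0),q.max(0))
for lo in (.05,.12,.18): 
    s=q[q[:,2]>lo]; print(lo,len(s),np.percentile(s[:,1],99.5),np.percentile(s[:,0],[1,99]))
```

```text
[ 0.53007024 -0.7672248   0.05000932] [ 0.70810179 -0.53281815  0.21393581]
0.05 4940 -0.534516237757098 [0.53283007 0.70301395]
0.12 1535 -0.5645723987926383 [0.59015342 0.64462492]
0.18 293 -0.5777077458304081 [0.60299815 0.63530753]
```

Emit:
apply_moves --increments '[60,8,38,0,0,60,8,38,0,0,60,8,38,0,0,60,8,38,0,0,60,8,38,0,0,60,8,38,0,0,60,0,0,0,0]'

```text
t: 18.62
eef_pos: [0.5317, -0.2986, 0.1536]
tool_rot: [-0.016, 0.998, -0.055, 0.009]
contact_force: [-0.3, 0.0, 0.0]
gripper_width: 0.701
```

```bash
python3 nip.py w13 .548 -.411;python3 -c "
from plan import *
plan(548.3,-410.8,150,-97.3,claw=60)"
```

```text
ground -8.968216326113443e-05
[ 441  109   45  161 4739] ((553.1655883789062, -408.7703857421875), (37.56758499145508, 131.38807678222656), 82.75066375732422) 0.01461191208447765
t 18.68 p [ 532.  -296.3  153.2] ydir -96.2 zax [ 0.018  0.033 -0.999] q [-0.18  0.6   0.86  1.83 -0.58  0.98 -0.74] F [-0.7  0.5  0.4] w 0.704
3 [60, 9.5, 37.4, -0.1, np.float64(0.4), 60, 9.8, 37.3, -0.1, np.float64(0.4), 60, 10.0, 37.2, -0.1, np.float64(0.4)]
```

View pics/w13.png

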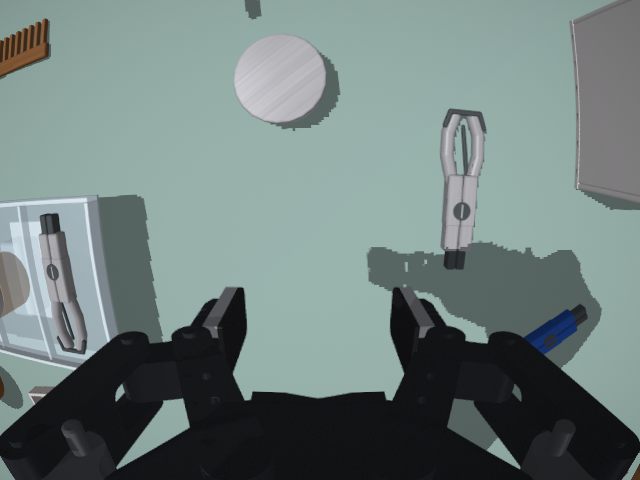

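Emit:
apply_moves --increments '[60,9,36,15,0.3,60,9,36,20,0.3,60,9,36,20,0.3,60,0,0,0,0]'

```text
t: 19.18
eef_pos: [0.5497, -0.3979, 0.0882]
tool_rot: [-0.022, 0.998, -0.058, 0.006]
contact_force: [-0.2, -0.2, 0.0]
gripper_width: 0.7
```

```bash
python3 nip.py w14 .548 -.411;python3 -c "
from plan import *
plan(547.2,-408,50,-97.25,claw=60)"
```

```text
ground 0.0010179928566859536
[ 316  137   63  203 8125] ((553.4232177734375, -410.5213623046875), (37.78912353515625, 130.73143005371094), 84.13003540039062) 0.01566450261229095
t 19.23 p [ 550.6 -396.2   88.9] ydir -96.6 zax [ 0.015  0.044 -0.999] q [ 0.06  0.77  0.76  1.68 -0.67  0.98 -0.6 ] F [0.6 0.9 0.6] w 0.703
1 [60, -2.4, 13.9, 38.2, np.float64(0.7)]
```

Emit:
apply_moves --increments '[60,-2,13,30,0.3,60,-1,2,25,0.3,60,0,0,5,0,60,0,0,0,0]'

```text
t: 19.73
eef_pos: [0.5505, -0.4006, 0.0275]
tool_rot: [-0.025, 0.998, -0.059, 0.007]
contact_force: [0.0, 0.6, -0.5]
gripper_width: 0.7
```

```bash
python3 nip.py w15 .548 -.411;python3 -c "
from plan import *
plan(547.3,-409.3,4,-97,claw=60)"
```

```text
ground 0.0005660333486383704
[  304   135    86   261 14100] ((553.177001953125, -412.04351806640625), (37.65721130371094, 130.23158264160156), 83.15969848632812) 0.015231624767573386
t 19.77 p [ 550.7 -400.6   27.8] ydir -96.7 zax [ 0.017  0.049 -0.999] q [ 0.1   0.85  0.7   1.69 -0.74  0.9  -0.55] F [-0.9 -0.2  0.3] w 0.705
1 [60, -2.6, 10.3, 23.2, np.float64(0.3)]
```

View pics/w15.png

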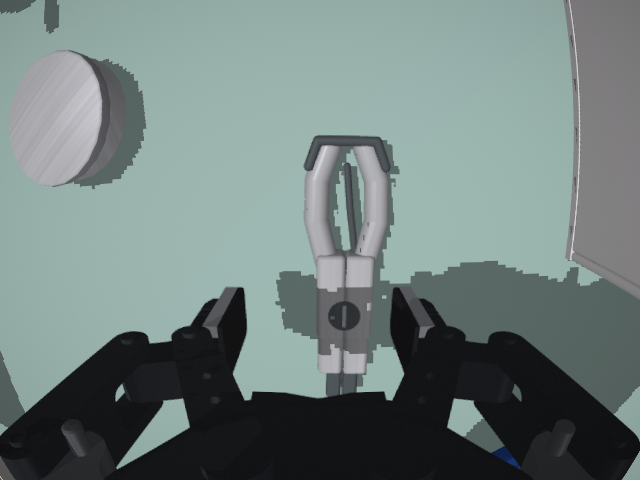

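Emit:
apply_moves --increments '[60,-2,9,12,0.3,60,-1,2,8,0,60,0,0,2,0,60,0,0,0,0]'

```text
t: 20.27
eef_pos: [0.5473, -0.4114, 0.0054]
tool_rot: [-0.024, 0.998, -0.062, 0.008]
contact_force: [0.3, -0.1, 0.6]
gripper_width: 0.704
```

```bash
python3 tr.py w16;python3 -c "
from plan import *
plan(547.3,-411,3.5,-97,claw=60)"
```

```text
t 20.32 p [ 547.4 -411.4    5.5] ydir -97.1 zax [ 0.019  0.047 -0.999] q [ 0.13  0.88  0.68  1.69 -0.76  0.87 -0.53] F [-0.2 -0.4  0.7] w 0.7
1 [60, -0.2, -0.3, 2.0, np.float64(-0.1)]
```

View pics/w16.png

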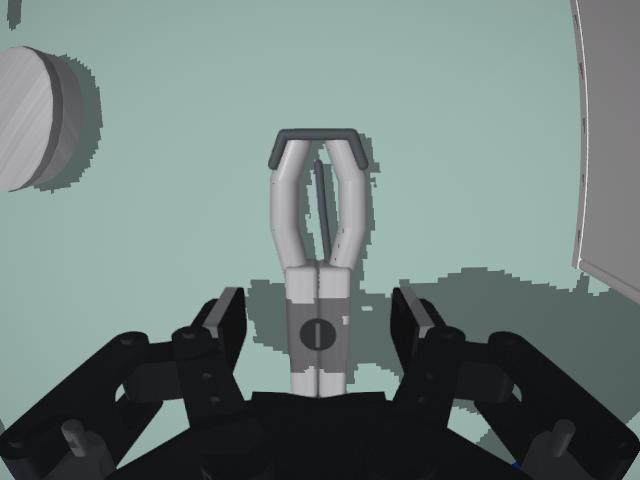

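Emit:
apply_moves --increments '[60,0,0,2,0,10,0,0,0,0,10,0,0,0,0,10,0,0,0,0,10,0,0,0,0,10,0,0,0,0,10,0,0,0,0]' --squeeze 50

```text
t: 21.2
eef_pos: [0.5479, -0.4116, 0.0042]
tool_rot: [-0.024, 0.998, -0.062, 0.009]
contact_force: [0.4, 0.3, 0.4]
gripper_width: 0.286
```

Emit:
apply_moves --increments '[10,0,0,-15,0,10,0,0,-30,0,10,0,0,-40,0,10,0,0,-40,0,10,0,0,-30,0,10,0,0,0,0]'

```text
t: 21.95
eef_pos: [0.5439, -0.4191, 0.167]
tool_rot: [-0.024, 0.998, -0.062, 0.009]
contact_force: [-0.6, -0.5, -1.5]
gripper_width: 0.287
```

```bash
python3 tr.py w17;python3 -c "
from plan import *
plan(550,-180,190,-97,n=6,claw=10)"
```

```text
t 22.0 p [ 543.4 -418.2  165.3] ydir -97.1 zax [ 0.019  0.048 -0.999] q [ 0.07  0.7   0.82  1.61 -0.61  1.11 -0.63] F [-0.6 -0.4 -1.2] w 0.281
6 [10, -3.8, -39.7, -2.2, np.float64(-0.0), 10, -3.8, -39.7, -2.2, np.float64(-0.0), 10, -3.8, -39.7, -2.2, np.float64(-0.0), 10, -3.8, -39.7, -2.2, np.float64(-0.0), 10, -3.7, -39.7, -2.2, np.float64(-0.0), 10, -3.7, -39.7, -2.2, np.float64(-0.0)]
```

View pics/w17.png

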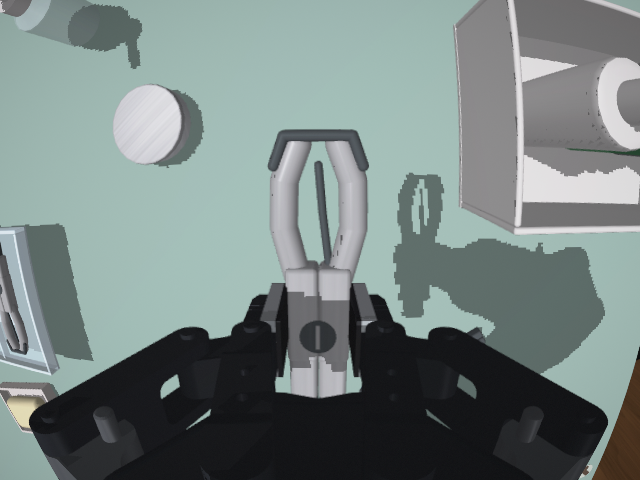

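Emit:
apply_moves --increments '[10,-4,-40,-4,0,10,-4,-40,-4,0,10,-4,-40,-4,0,10,-4,-40,-4,0,10,-4,-40,-4,0,10,-4,-40,-4,0]'

```text
t: 22.75
eef_pos: [0.5434, -0.171, 0.1932]
tool_rot: [-0.026, 0.998, -0.065, 0.001]
contact_force: [0.8, 0.7, -0.8]
gripper_width: 0.282
```

```bash
python3 -c "
from plan import *
plan(524.3,97.8,175,-96.2,n=8,claw=10)"
```

```text
t 22.75 p [ 543.4 -171.   193.2] ydir -97.4 zax [ 0.005  0.052 -0.999] q [-0.46  0.49  0.93  1.89 -0.52  1.03 -1.  ] F [ 0.8  0.7 -0.8] w 0.282
8 [10, -6.7, -32.9, 4.0, np.float64(-0.2), 10, -6.6, -32.9, 4.0, np.float64(-0.2), 10, -6.5, -32.9, 4.0, np.float64(-0.2), 10, -6.4, -32.9, 4.0, np.float64(-0.2), 10, -6.3, -32.9, 4.0, np.float64(-0.2), 10, -6.3, -32.9, 4.0, np.float64(-0.2), 10, -6.2, -33.0, 4.0, np.float64(-0.2), 10, -6.1, -33.0, 4.0, np.float64(-0.2)]
```

Emit:
apply_moves --increments '[10,-7,-33,2,0,10,-7,-33,2,0,10,-7,-33,2,0,10,-6,-33,2,0]'

```text
t: 23.25
eef_pos: [0.5294, -0.0291, 0.1874]
tool_rot: [-0.026, 0.998, -0.063, -0.004]
contact_force: [0.4, 0.1, -1.8]
gripper_width: 0.282
```

```bash
python3 -c "
from plan import *
plan(524.3,97.8,165,-96.2,n=4,claw=10)"
```

```text
t 23.25 p [529.4 -29.1 187.4] ydir -97.3 zax [-0.004  0.052 -0.999] q [-0.77  0.43  0.96  1.98 -0.49  0.97 -1.26] F [ 0.4  0.1 -1.8] w 0.282
4 [10, -5.2, -31.0, 7.3, np.float64(-0.3), 10, -5.1, -31.0, 7.3, np.float64(-0.3), 10, -4.9, -31.0, 7.3, np.float64(-0.3), 10, -4.8, -31.0, 7.3, np.float64(-0.3)]
```

Emit:
apply_moves --increments '[10,-5,-31,2,-0.3,10,-5,-31,6,-0.3,10,-5,-31,8,-0.3,10,-5,-30,8,-0.3,10,0,0,0,0]'

```text
t: 23.88
eef_pos: [0.5176, 0.1049, 0.1633]
tool_rot: [-0.025, 0.998, -0.049, -0.009]
contact_force: [0.3, -1.2, -1.3]
gripper_width: 0.286
```

```bash
python3 trayw.py w18; python3 -c "
from plan import *
plan(524.3,97.8,110,-96.2,claw=10)"
```

```text
-y rim 108 pos -0.1277 z 0.0533
-x rim 190 pos -0.0804 z 0.0535
+x rim 169 pos 0.0781 z 0.0533
t 23.98 p [518.2 101.9 164.1] ydir -95.9 zax [-0.014  0.049 -0.999] q [-1.    0.46  0.93  2.01 -0.53  0.92 -1.45] F [ 0.2  0.2 -0.9] w 0.285
1 [10, 7.5, 6.0, 53.8, np.float64(0.3)]
```

View pics/w18.png

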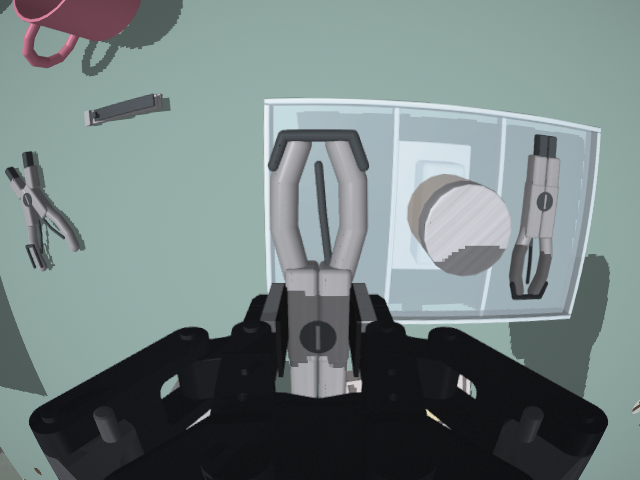

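Emit:
apply_moves --increments '[10,5,4,30,0,10,3,3,30,0,10,1,1,20,0,10,0,0,0,0]'

```text
t: 24.48
eef_pos: [0.5261, 0.092, 0.0819]
tool_rot: [-0.024, 0.998, -0.055, -0.008]
contact_force: [-0.6, 0.7, -0.5]
gripper_width: 0.283
```

```bash
python3 tr.py w19; python3 -c "
from plan import *
plan(524.3,97.8,60,-96.2,claw=10)"
```

```text
t 24.52 p [526.7  92.   82.8] ydir -96.3 zax [-0.011  0.048 -0.999] q [-0.86  0.58  0.8   2.05 -0.67  0.79 -1.32] F [ 0.3 -0.5 -1.7] w 0.281
1 [10, -2.7, -4.4, 23.0, np.float64(-0.1)]
```

View pics/w19.png

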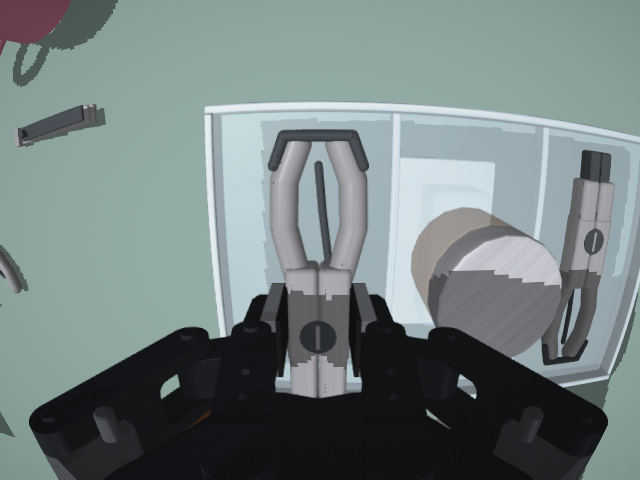

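Emit:
apply_moves --increments '[10,-3,-4,14,0,10,-1,-1,9,0,10,0,0,0,0]'

```text
t: 24.9
eef_pos: [0.5239, 0.0995, 0.0603]
tool_rot: [-0.025, 0.998, -0.054, -0.006]
contact_force: [0.5, 0.2, -0.1]
gripper_width: 0.283
```

```bash
python3 tr.py w20; python3 -c "
from plan import *
plan(524.3,97.8,50,-96.2,claw=10)"
```

```text
t 24.95 p [524.1  99.5  60.6] ydir -96.3 zax [-0.008  0.05  -0.999] q [-0.85  0.61  0.76  2.07 -0.71  0.74 -1.3 ] F [-0.2 -0.6 -1.2] w 0.285
1 [10, 0.5, 2.2, 10.5, np.float64(-0.1)]
```

View pics/w20.png

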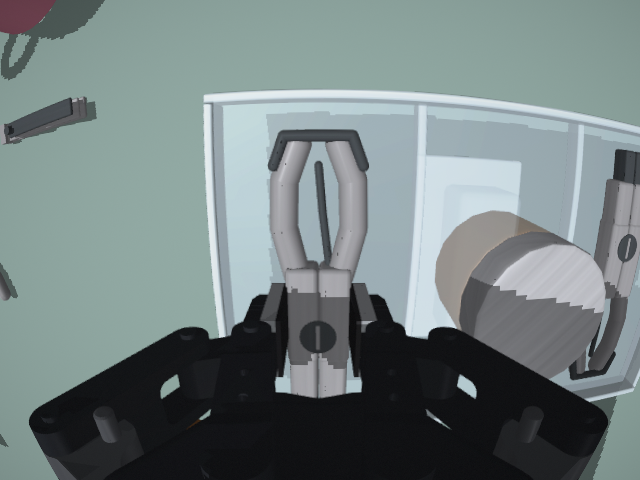

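Emit:
apply_moves --increments '[10,1,2,6,0,10,0,0,4,0,10,0,0,2,0,10,0,0,0,0]'

```text
t: 25.45
eef_pos: [0.5255, 0.0978, 0.0482]
tool_rot: [-0.025, 0.998, -0.055, -0.005]
contact_force: [0.4, 0.4, -1.7]
gripper_width: 0.286
```

Emit:
apply_moves --increments '[10,0,0,1.5,0,10,0,0,0,0]'

```text
t: 25.7
eef_pos: [0.5256, 0.0979, 0.0467]
tool_rot: [-0.025, 0.998, -0.055, -0.005]
contact_force: [0.3, 0.8, -1.3]
gripper_width: 0.286
```

Emit:
apply_moves --increments '[10,0,0,1.2,0,10,0,0,0,0]'

```text
t: 25.95
eef_pos: [0.5256, 0.098, 0.0456]
tool_rot: [-0.025, 0.998, -0.055, -0.005]
contact_force: [1.0, 0.4, -1.1]
gripper_width: 0.284
```

Emit:
apply_moves --increments '[10,0,0,1,0,10,0,0,0,0]'

```text
t: 26.2
eef_pos: [0.5257, 0.0981, 0.0446]
tool_rot: [-0.025, 0.998, -0.055, -0.005]
contact_force: [0.3, -0.8, -1.7]
gripper_width: 0.286
```

Run:
```python
from plan import *
for i in range(4):
    st(); read_camera('side')
```

```text
t 26.2 p [525.7  98.1  44.6] ydir -96.3 zax [-0.006  0.05  -0.999] q [-0.82  0.63  0.73  2.07 -0.74  0.71 -1.27] F [ 0.3 -0.8 -1.7] T [-0.11 -0.04  0.02] w 0.286
t 26.25 p [525.7  98.1  44.6] ydir -96.3 zax [-0.006  0.05  -0.999] q [-0.82  0.63  0.73  2.07 -0.74  0.71 -1.27] F [ 0.6 -1.1 -1.6] T [-0.01 -0.02 -0.05] w 0.282
t 26.3 p [525.7  98.1  44.6] ydir -96.3 zax [-0.006  0.05  -0.999] q [-0.82  0.63  0.73  2.07 -0.74  0.71 -1.27] F [ 0.6  0.  -1.4] T [-0.05  0.    0.  ] w 0.277
t 26.35 p [525.7  98.1  44.6] ydir -96.3 zax [-0.006  0.05  -0.999] q [-0.82  0.63  0.73  2.07 -0.74  0.71 -1.27] F [ 0.1  0.6 -2. ] T [-0.05 -0.    0.01] w 0.283
```

Emit:
apply_moves --increments '[10,0,0,1,0,10,0,0,0,0]'

```text
t: 26.65
eef_pos: [0.5257, 0.0983, 0.0441]
tool_rot: [-0.025, 0.998, -0.055, -0.005]
contact_force: [-1.7, -0.7, 4.5]
gripper_width: 0.286
```

Run:
```python
from plan import *
for i in range(3):
    st(); read_camera('side')
```

```text
t 26.65 p [525.7  98.3  44.1] ydir -96.3 zax [-0.006  0.051 -0.999] q [-0.82  0.63  0.73  2.07 -0.74  0.71 -1.27] F [-1.7 -0.7  4.5] T [-0.23  0.36 -0.01] w 0.286
t 26.7 p [525.7  98.3  44.2] ydir -96.3 zax [-0.006  0.051 -0.999] q [-0.82  0.63  0.73  2.07 -0.74  0.71 -1.27] F [-2.9 -1.   4.3] T [-0.03  0.41  0.04] w 0.288
t 26.75 p [525.7  98.3  44.1] ydir -96.3 zax [-0.006  0.051 -0.999] q [-0.82  0.63  0.73  2.07 -0.74  0.71 -1.27] F [-2.1 -0.3  4.4] T [-0.08  0.34 -0.02] w 0.286
```

Emit:
apply_moves --increments '[10,0,0,-0.4,0,28,0,0,0,0,32,0,0,0,0,37,0,0,0,0,38,0,0,0,0]'

```text
t: 27.42
eef_pos: [0.5265, 0.0997, 0.0443]
tool_rot: [-0.026, 0.998, -0.054, -0.004]
contact_force: [-0.2, 0.9, 0.8]
gripper_width: 0.445
```

```bash
python3 tr.py w21; python3 -c "
from plan import *
st()"
```

```text
t 27.48 p [526.5  99.6  44.3] ydir -96.2 zax [-0.005  0.052 -0.999] q [-0.82  0.63  0.73  2.07 -0.74  0.71 -1.27] F [0.7 2.  0.6] T [ 0.21 -0.06  0.04] w 0.442
```

View pics/w21.png

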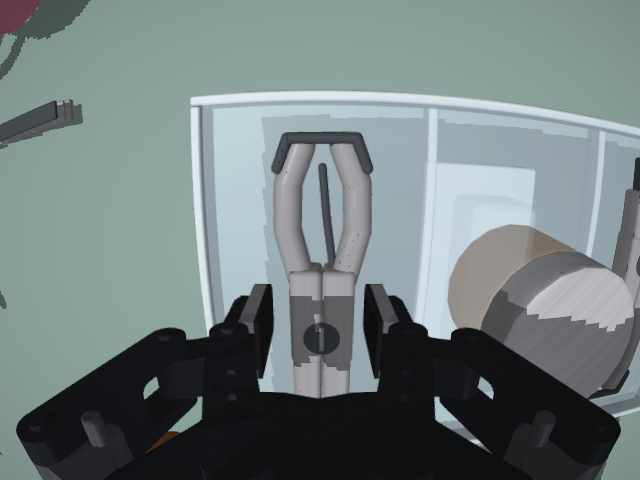

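Emit:
apply_moves --increments '[37,0,-1,-6,0,37,0,-0.5,-10,0,37,0,0,-25,0,37,0,0,-40,0,37,0,0,-40,0,37,0,0,-30,0]'

```text
t: 28.22
eef_pos: [0.5256, 0.0903, 0.2001]
tool_rot: [-0.024, 0.998, -0.056, -0.006]
contact_force: [-0.3, 0.3, -0.4]
gripper_width: 0.434
```

```bash
python3 trayw.py w22; python3 -c "
from plan import *
plan(420,330,250,-96.2,claw=37)"
```

```text
-y rim 111 pos -0.1277 z 0.0534
-x rim 192 pos -0.0805 z 0.0531
+x rim 167 pos 0.0782 z 0.0525
t 28.32 p [527.5  90.3 201.5] ydir -96.4 zax [-0.005  0.05  -0.999] q [-1.02  0.42  0.98  1.97 -0.48  0.99 -1.48] F [0.2 0.5 0.3] w 0.434
5 [37, -26.8, -45.7, -7.2, np.float64(-0.0), 37, -26.8, -45.7, -7.2, np.float64(-0.0), 37, -26.7, -45.7, -7.2, np.float64(-0.0), 37, -26.7, -45.7, -7.2, np.float64(-0.0), 37, -26.7, -45.7, -7.2, np.float64(-0.0)]
```

View pics/w22.png

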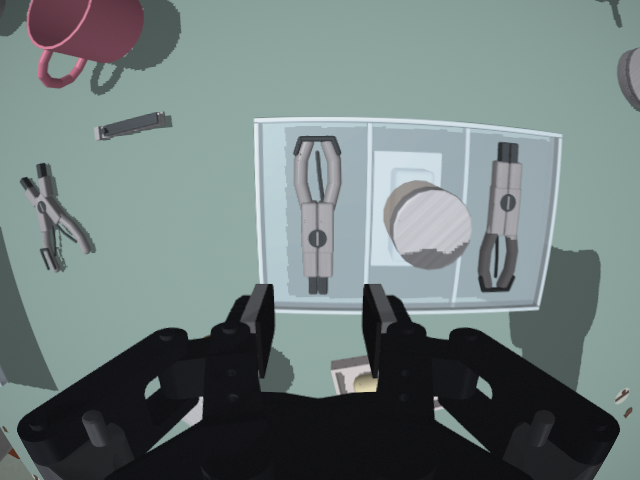

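Emit:
apply_moves --increments '[37,-20,-40,-15,0,37,-20,-40,-15,0,37,-20,-40,-15,0,37,-20,-40,-10,0,37,-20,-40,0,0,37,-20,-40,0,0,37,0,0,0,0]'

```text
t: 29.2
eef_pos: [0.4315, 0.3438, 0.2701]
tool_rot: [-0.024, 0.998, -0.059, -0.005]
contact_force: [-0.4, -0.3, -1.1]
gripper_width: 0.432
```

```bash
cat > chk.py <<'E'
from plan import *
st()
im,d=read_camera('top'); save('tfin',im); P=cloud('top',d); z=P[...,2]
mm=np.zeros(z.shape,bool); mm[215:318,225:368]=1
m=mm&(z>.047)&(z<.0575)
n_,lab,s,_=cv2.connectedComponentsWithStats(m.astype(np.uint8),connectivity=8)
a=np.radians(-6.24); X=np.array([np.cos(a),np.sin(a)]);Y=np.array([-X[1],X[0]])
C=np.array([.5216,.0176])
t=(P[...,:2]-C); tx=t@X; ty=t@Y
for nm,s in [('+y rim',(ty>.115)&(ty<.145)&(abs(tx)<.07)),('-y rim',(ty<-.115)&(ty>-.145)&(abs(tx)<.07)),('-x rim',(tx<-.07)&(tx>-.095)&(abs(ty)<.12)),('+x rim',(tx>.07)&(tx<.095)&(abs(ty)<.12))]:
    s=s&m
    if s.sum()>5: print(nm,s.sum(),np.median(tx[s]).round(4),np.median(ty[s]).round(4),'z',np.median(z[s]).round(4))
j=mm&(z>.09)&(z<.105); q=np.c_[tx[j],ty[j]]*1000
if j.sum()>20: print('jar',cv2.minEnclosingCircle(q.astype(np.float32)),np.median(z[j]))
for nm,lo,hi in [('L',.045,.123),('R',-.123,-.045)]:
    k=mm&(z>.047)&(z<.065)&(ty>lo)&(ty<hi)&(abs(tx)<.074)
    q=np.c_[tx[k],ty[k]]*1000
    if k.sum()>20: print(nm,k.sum(),cv2.minAreaRect(q.astype(np.float32)),np.percentile(z[k],[50,90]))
E
python3 chk.py
```

```text
t 29.2 p [431.5 343.8 270.1] ydir -96.8 zax [-0.007  0.049 -0.999] q [-1.59  0.35  1.05  1.87 -0.39  1.1  -2.07] F [-0.4 -0.3 -1.1] T [-0.08 -0.05  0.02] w 0.432
+y rim 105 0.0007 0.1272 z 0.0536
-y rim 94 -0.0025 -0.1279 z 0.0535
-x rim 184 -0.0798 -0.0037 z 0.0535
+x rim 198 0.0795 0.0014 z 0.0531
jar ((4.03888463973999, -1.5124621391296387), 29.209463119506836) 0.09901963102091238
L 553 ((3.4721298217773438, 82.75520324707031), (74.64361572265625, 133.5804443359375), 86.44539642333984) [0.05342488 0.05763726]
R 552 ((3.5424041748046875, -82.81698608398438), (137.37217712402344, 76.71038055419922), 0.9005733728408813) [0.05305438 0.05756322]
```

View pics/tfin.png

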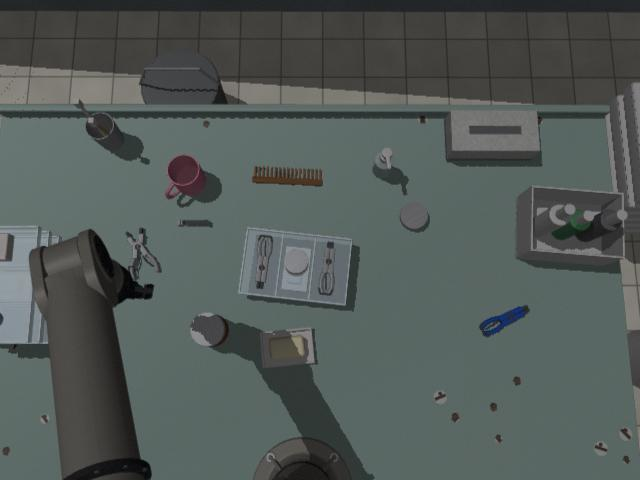

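```bash
sed -i "s/('L',.045,.123),('R',-.123,-.045)/('L',.050,.116),('R',-.116,-.050)/; s/(z>.047)&(z<.065)&(ty/(z>.0475)\&(z<.065)\&(ty/" chk.py
cat >> chk.py <<'E'
    k=cv2.morphologyEx(k.astype(np.uint8),cv2.MORPH_OPEN,np.ones((2,2)))
    n_,lab,ss,_=cv2.connectedComponentsWithStats(k,connectivity=8); kk=lab==1+ss[1:,4].argmax()
    print(nm,'big',kk.sum(),cv2.minAreaRect((np.c_[tx[kk],ty[kk]]*1000).astype(np.float32)))
E
python3 chk.py
```

```text
t 29.25 p [432.5 341.3 270.2] ydir -97.0 zax [-0.007  0.048 -0.999] q [-1.58  0.35  1.06  1.87 -0.39  1.1  -2.07] F [-0.  -0.1 -0.2] T [-0.09 -0.02  0.01] w 0.429
+y rim 113 0.0015 0.127 z 0.0532
-y rim 94 -0.0053 -0.128 z 0.0536
-x rim 176 -0.0796 0.001 z 0.0536
+x rim 191 0.0794 0.005 z 0.0528
jar ((4.5874714851379395, -1.9574795961380005), 28.860279083251953) 0.09865115866165786
L 545 ((2.2297897338867188, 80.081787109375), (142.6060333251953, 57.56231689453125), 3.139747142791748) [0.05376633 0.05749262]
L big 508 ((-83.21591186523438, 32.570281982421875), (315.91375732421875, 72.258544921875), 25.931978225708008)
R 529 ((1.7095489501953125, -84.623046875), (58.3010368347168, 133.44142150878906), 89.71253204345703) [0.05327218 0.05770349]
R big 493 ((-70.99198150634766, -81.49996185302734), (36.70096206665039, 276.9824523925781), 89.93560028076172)
```

```bash
python3 -c "
from station import *
print(hand_in())"
```

```text
the job is handed in; nothing more can be done
None
```

I loaded the tray and handed the job in at about 29 s of the 72 s limit. The 58 mm jar is in the middle bay, with one latched-shut bare-steel pair of nippers flat across the tray in each end bay. I left the blue pair, the sprung-open pair and the larger jar alone.

**Last checks (top camera, tray frame):**

| Check | Measured | Allowed |
|---|---|---|
| Tray level | rim height 53–54 mm on all four sides | within 0.04 rad |
| Tray shift | about 1 mm, within calibration error | 30 mm |
| Jar position | x +4 mm, y −2 mm | x ±55 mm, y ±14 mm |
| Jar lid height | 98–99 mm, so it stands on the tray floor | lid at about 98 mm |
| Left nippers, y | about +80 mm | +50 to +116 mm |
| Right nippers, y | about −82 to −85 mm | −116 to −50 mm |
| Both nippers, x | within about 10 mm of centre | ±30 mm |

The final top picture shows the bystanders where they were, but I did not measure them again. The gripper was empty and clear of everything at z 0.27 m.

**Less clean points:**
- **Nipper rectangles:** one rectangle fit for each pair, on its largest connected patch of depth points, was spoiled by stray depth points. The nipper positions come from the other fits and the pictures.
- **Tool tilt:** the tool drifted up to about 0.05 rad off vertical during the run.
- **Divider contact:** when I released the left pair, one finger probably brushed a divider with about 2 N. The tray showed no movement.

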